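# Load the specimen carrier with its tube blocks and set the lock code

### The job

Load the specimen carrier: lift the L-shaped tube block out of its moulded foam pack, collect the other tube blocks standing on the bench (two or three of them), and set each one, kept upright, fully down into the carrier recess that has its outline. When all are in, set the lock's three code dials, from left to right as the robot sees them, to 3, 7 and 5 (marks counted clockwise from the long mark, which is 0). Leave the other things on the bench where they are.

Things in the scene. Friction and masses are not known exactly. Their poses are not given: they have to be found in the camera images.
- carrier: Specimen carrier: fixed grey tray 184 (x) by 240 mm (y), with a lock panel 84 mm wide, 30 mm tall along its near (-x) side. Origin under the tray's middle, on the table; x away from the robot, y to the left, z up. Floor 8 mm up, rim and 4 mm thick ribs 18 mm up. The ribs form four recesses, each one block's outline with 2 mm play a side.
- bar_recess (a point): On the tray floor: where the bar block's origin lies when seated. Recess: along the tray's near edge, three of four columns from the left. Layout on a 56 mm grid, columns left to right, near row: bar bar bar elbow; middle row: short ell elbow elbow; far row: short ell ell ell.
- elbow_recess (a point): On the tray floor: where the elbow block's origin lies when seated. Recess at the near right corner, its second arm pointing left.
- ell_recess (a point): On the tray floor: where the ell block's origin lies when seated. Recess along the far edge, from the right corner, its second arm pointing to the robot.
- short_recess (a point): On the tray floor: where the short block's origin lies when seated. Recess at the far left corner.
- bar_block: Long straight tube block, 48 (x) by 160 mm (y). Ivory, 26 mm tall, lowest 4 mm set in 1.5 mm as lead-in, 200 g. Three red-capped tubes in a row along its y: caps 51 x 17 mm, 68-86 mm up; grip the caps across the row from above. Origin: underside, below the middle tube. Seated, its axes are parallel to the carrier's (either way round). Starts on the table. May be absent (None).
- short_block: Short straight tube block, 104 (x) by 48 mm (y). Ivory, 26 mm tall, lowest 4 mm set in 1.5 mm as lead-in, 200 g. Three red-capped tubes in a row along its x: caps 51 x 17 mm, 68-86 mm up; grip the caps across the row from above. Origin: underside, below the middle tube. Seated, its axes are parallel to the carrier's (either way round). Starts on the table. May be absent (None).
- elbow_block: L-shaped tube block, arm 1 x -52..52, y -24..24 mm; arm 2 x 4..52, y to 80 mm. Ivory, 26 mm tall, lowest 4 mm set in 1.5 mm as lead-in, 200 g. Three red-capped tubes in a row along its x: caps 51 x 17 mm, 68-86 mm up; grip the caps across the row from above. Origin: underside, below the middle tube. Seated, its axes are parallel to the carrier's. Starts on the table. May be absent (None).
- ell_block: Bigger L-shaped tube block, arm 1 x -24..24, y -91..69 mm; arm 2 y 21..69, x to -80 mm. Ivory, 26 mm tall, lowest 4 mm set in 1.5 mm as lead-in, 200 g. Three red-capped tubes in a row along its y: caps 51 x 17 mm, 68-86 mm up; grip the caps across the row from above. Origin: underside, below the middle tube. Seated, its axes are parallel to the carrier's. Starts in the foam pack, always present.
- foam_pack: Fixed white moulded foam pack, about 206 by 150 mm, 30 mm tall, with one open cavity 20 mm deep shaped like the ell block with 3 mm play all round; cavity floor 10 mm above the table. Origin on the table, under the ell block's middle tube as it lies in the cavity; axes along that block's.
- dial_left (a joint): Left (+y) code dial on the lock panel: steel disc 50 mm across. Turns clockwise from above as the value grows, 0 to 5.8 rad, and stays where left (friction 0.04 N m). Ten marks for 0 to 9, clockwise, 0.628 rad apart; the long mark, 0, is on the tray side (carrier's +x). The white line on the grip bar points to the number: mark k is k x 0.628 rad.
- dial_left_grip (a point): On that dial's axis, at the height to grip its black bar from above, 52 mm above the table. The bar is 13 mm wide, 44 mm long, from 38 to 64 mm above the table, and lies along the carrier's x at value 0. Dials are 80 mm apart.
- dial_middle (a joint): Middle code dial on the lock panel: steel disc 50 mm across. Turns clockwise from above as the value grows, 0 to 5.8 rad, and stays where left (friction 0.04 N m). Ten marks for 0 to 9, clockwise, 0.628 rad apart; the long mark, 0, is on the tray side (carrier's +x). The white line on the grip bar points to the number: mark k is k x 0.628 rad.
- dial_middle_grip (a point): On that dial's axis, at the height to grip its black bar from above, 52 mm above the table. The bar is 13 mm wide, 44 mm long, from 38 to 64 mm above the table, and lies along the carrier's x at value 0. Dials are 80 mm apart.
- dial_right (a joint): Right (-y) code dial on the lock panel: steel disc 50 mm across. Turns clockwise from above as the value grows, 0 to 5.8 rad, and stays where left (friction 0.04 N m). Ten marks for 0 to 9, clockwise, 0.628 rad apart; the long mark, 0, is on the tray side (carrier's +x). The white line on the grip bar points to the number: mark k is k x 0.628 rad.
- dial_right_grip (a point): On that dial's axis, at the height to grip its black bar from above, 52 mm above the table. The bar is 13 mm wide, 44 mm long, from 38 to 64 mm above the table, and lies along the carrier's x at value 0. Dials are 80 mm apart.
- sanitizer: Bystander, to be left alone: clear bottle with a white cap, 64 mm across, 160 mm tall, origin under its middle.
- jar: Bystander, to be left alone: closed jar, 60 mm across, 75 mm tall, origin under its middle.
- label_roll: Bystander, to be left alone: roll of labels lying flat, 84 mm across, 30 mm tall, origin under its middle.
- tape_roll: Bystander, to be left alone: roll of clear tape lying flat, 90 mm across, 24 mm tall, origin under its middle.
- pen_cup: Bystander, to be left alone: empty white cup, 76 mm across, 100 mm tall, origin under its middle.
- swab_box: Bystander, to be left alone: paper box 90 x 60 x 45 mm, origin under its middle.
Things that resemble listed ones, but are neither listed nor needed, are in the scene too. What is shaped like the elbow_block but blue or brown is not meant.

How it is judged (in metres and radians):
On the way, in this order (a step that is already met when the one before it is completed fails the run):
1. every tube block present is seated in its own recess of the carrier (horizontal distance between bar_block and bar_recess below 0.005 m and z of bar_block in the frame of carrier between 0.004 and 0.0115 m and angle between the x axis of each of bar_block, elbow_block, ell_block, short_block and the x axis of carrier, either way round below 0.08 rad and angle between each of bar_block, elbow_block, ell_block, short_block's own z axis and vertical below 0.06 rad and horizontal distance between elbow_block and elbow_recess below 0.005 m and z of elbow_block in the frame of carrier between 0.004 and 0.0115 m and horizontal distance between ell_block and ell_recess below 0.005 m and z of ell_block in the frame of carrier between 0.004 and 0.0115 m and horizontal distance between short_block and short_recess below 0.005 m and z of short_block in the frame of carrier between 0.004 and 0.0115 m), for 0.3 s.
2. then the left dial is set to 3 (value of joint dial_left between 1.745 and 2.025 rad), for 0.2 s.
3. then the middle dial is set to 7 (value of joint dial_middle between 4.258 and 4.538 rad), for 0.2 s.
4. then the right dial is set to 5 (value of joint dial_right between 3.002 and 3.282 rad), for 0.2 s.
At the end, for the whole second after the job is handed in: Every tube block present rests upright in its own recess (within 5 mm and 0.08 rad of its place, underside within 3.5 mm of the tray floor), and the dials read 3, 7 and 5 from left to right, each within 0.14 rad of its mark (all of step 1 and all of step 2 and all of step 3 and all of step 4 and linear speed of each of bar_block, elbow_block, ell_block, short_block below 0.02 m/s); the robot touches nothing.
It fails at once if a tube block is tipped over (angle between any of bar_block, elbow_block, ell_block, short_block's own z axis and vertical above 0.7 rad).
It fails at once if a bystander is moved by more than 40 mm (distance of any of sanitizer, jar, label_roll, tape_roll, pen_cup, swab_box from where it was at the start of the episode above 0.04 m).
Of bar_block, elbow_block, short_block only 2 to 3 are there at a start; the rules pass over those that are not, and their reading is None.
At some moment in a run one of bar_block, elbow_block, short_block may be knocked a few centimetres aside while the robot is not near it.
It also fails if it takes over 210 s, if anything falls off the work surface, if the arm or the gripper's body presses on something with over 40 N, if the wrist force passes 120 N, or if a joint passes its speed limit or range.

### The arm

A 6-joint arm with a two-finger parallel gripper is mounted at the origin on the work surface. World frame = base frame: x ahead of the robot, y to its left, z up, the work surface at z = 0. Lengths are in m, angles in degrees, forces in N, time in s.
With the tool pointing down it reaches from about 0.275 to 0.75 m from the base axis. Payload 10.2 kg.
Tool frame: the origin (TCP) lies at the very end of the fingers, on their centre line; the grasp point (between the pads) lies 19 mm behind it; z points along the fingers, y is the direction in which the jaws open and shut (so a half turn about z gives the same grasp; the last joint's range is limited). The gripper opens to 85 mm and grips with 20 to 120 N. Pads are 22 mm wide; open, the fingers measure 114 mm over their backs; the gripper's body (76 mm by 85 mm) begins 54 mm behind the grasp point. The pads swing forward as they close: fully open they stand 13 mm farther back than shut.
Start: joints at [64.435, 17.928, 85.812, -0, 76.261, -12.8], TCP at [0.116, 0.512, 0.231] pointing down, gripper open.
Joint ranges: [-168.41, 168.41], [-55.51, 124.54], [10.69, 146.95], [-70.63, 250.63], [1, 178], [-165.06, 165.06]. Speed limits (degrees/s): [136.94, 136.94, 172.46, 180, 180, 180].

### API

Orientations are given as [roll, pitch, yaw] about the fixed x, y, z axes, in that order (R = Rz(yaw) Ry(pitch) Rx(roll)).
In Python, from rig import robot gives the robot as it stands.
- The arm moves only by the tool drive_tool, never from a script. Its argument "increments" is a list of rows, each a list of 3 entries, a list of its own where there are three numbers: the shift along the tool's x, y, z in mm, then the turn about the tool's z in rad, then the gripper's target within -1 to 1 (shut at 1, half-way at 0, fully open at -1). A call has 1 to 5 rows; each row is the pose to reach, as a shift and turn from the pose commanded when the call began, along the tool's axes at that moment; what a row does not reach only later rows make up. A row lasts 1/8 s, in which the tool goes at most 62.5 mm and 10.7 degrees, less where a joint would pass 70% of its speed; a pose out of reach is approached as far as the arm can. A call with a gripper value outside its range is refused whole. The fingers move at their own pace and stop on an object; "force" is the grip in N (left out, the last holds). Time passes only in rows, so rows that repeat a pose let the fingers close. It gives the time, the measured TCP pose, the force and the opening at its end, in the units of the state.
- robot.read_state(): the state, without advancing time (a new reading comes with each control period).
- robot.capture(name): name is "side" or "top"; returns a dict with "img" (400x640x3 uint8, red, green, blue), "intrinsics" (3x3 intrinsics, pixels), "k1" (the pictures are not rectified: a ray, as slopes to the right and down, at radius r is drawn at 1 + k1 r^2 times it, then the intrinsics apply), "R" (3x3) and "t" (3): a world point X has camera coordinates R X + t. Camera axes: x right, y down, z forward; pixel columns grow to the right and rows downward; lengths in m; the calibration is good to about 2 mm. A picture is of the moment at which its call begins. There is no depth.
- robot.sign_off(): hands the job in, once; it reports no verdict.
The state is a dict: "t": time; "joints": joint angles; "dq": joint speeds; "joint_efforts": joint torques, N m; "position": TCP position; "eef_rot": TCP orientation; "contact_force": force on the tool from outside, world axes, zero at the start; "moment": the same for the moment, N m; "finger_gap": opening from 0.0 (shut) to 1.0 (fully open).
Only numpy, scipy, OpenCV 4.12 (cv2) and the standard library are available. Lean on these libraries where they do the work, as an engineer would, in place of code of your own. Each camera call takes 0.05 s, during which the arm holds its last target. There are 200 camera calls.

## Working session

There is one attempt and no reset: what is moved stays moved. The work goes in short steps, Python scripts to look and compute and a tool call to move; the robot and the scene stay as the last step left them, time stands still between calls to the robot, and variables do not carry over. Pictures are saved under pics/ and viewed, about 12 in all and at most 16, crops included, and the job is handed in when it is done.

Besides the shell and the picture viewer there is one more tool, called after ">>>" as name([rows], argument=value, ...), one row to a line, values as JSON. drive_tool: Moves the arm, as the interface text tells. Its arguments: {"type":"object","properties":{"increments":{"type":"array","items":{"type":"array"}},"force":{"type":"number"}},"required":["increments"]}

```bash
ls; mkdir -p pics; cat > h.py <<'E'
import numpy as np, cv2
from rig import robot
def cap(n):
    return robot.capture(n)
def proj(c,X):
    X=np.atleast_2d(X).astype(float); p=X@np.array(c["R"]).T+np.array(c["t"]); s=p[:,:2]/p[:,2:]
    s=s*(1+c["k1"]*(s**2).sum(1,keepdims=True)); K=np.array(c["intrinsics"])
    return s@K[:2,:2].T+K[:2,2]
def ray(c,uv,z):
    uv=np.atleast_2d(uv).astype(float); K=np.array(c["intrinsics"])
    d=(uv-K[:2,2])/np.array([K[0,0],K[1,1]]); s=d.copy()
    for _ in range(30): s=d/(1+c["k1"]*(s**2).sum(1,keepdims=True))
    R=np.array(c["R"]);o=-R.T@np.array(c["t"]); v=np.c_[s,np.ones(len(s))]@R
    return o+v*((z-o[2])/v[:,2])[:,None]
def save(img,n): cv2.imwrite(f"pics/{n}.png",img[:,:,::-1])
E
python3 - <<'E'
from h import *
for n in("top","side"):
    c=cap(n); save(c["img"],n+"0"); print(n,c["intrinsics"],c["k1"],(-np.array(c["R"]).T@np.array(c["t"])).round(3)); np.save(n+"0.npy",c,allow_pickle=True)
print(robot.read_state())
E
```

```text
pics
top [[473.79634925   0.         319.45165897]
 [  0.         473.79634925 195.1085589 ]
 [  0.           0.           1.        ]] 0.04371661974652738 [ 0.367 -0.019  1.627]
side [[497.05651949   0.         322.610829  ]
 [  0.         497.05651949 203.31378829]
 [  0.           0.           1.        ]] -0.13684192450101101 [0.228 0.91  1.125]
{'t': 0.1, 'joints': array([ 6.44355495e+01,  1.79562609e+01,  8.58510212e+01, -4.98384000e-04,
        7.62615339e+01, -1.28003373e+01]), 'dq': array([ 0.09220877, -0.11977989, -0.14986406, -0.07578277,  0.0381057 ,
       -0.02359446]), 'joint_efforts': array([ 1.89507671e-03, -4.12892997e+01, -2.60141104e+01, -2.41268663e-04,
        2.99876730e-03, -1.67312487e-05]), 'position': array([0.11590322, 0.51179797, 0.23078314]), 'eef_rot': array([-1.79932787e+02, -1.47745098e-02,  1.67235997e+02]), 'contact_force': array([ 0.22641351,  0.07795634, -0.20324377]), 'moment': array([-0.01345871, -0.01567226,  0.02124969]), 'finger_gap': 1.0007583610713777}
```

View pics/top0.png

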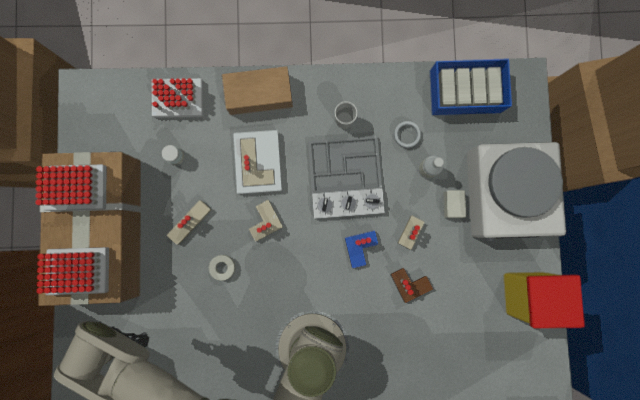

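View pics/side0.png

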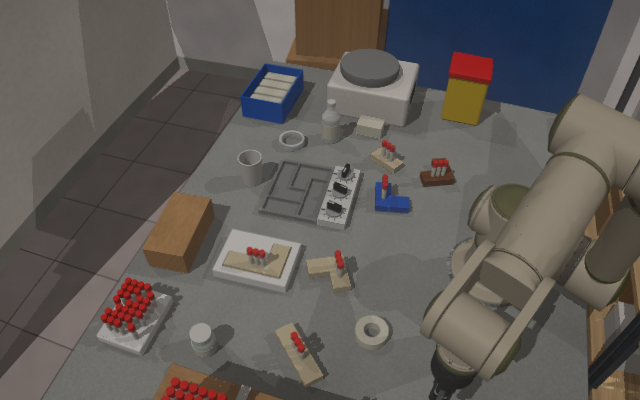

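The top view (+x up, +y left) shows the bar at (189,223), the elbow at (266,222), the short block at (412,233) and the ell in foam at (258,163). The carrier is at (347,165) with its dials at (324,203), (348,202) and (373,200). All three bench blocks are present. I'll zoom in next.

```bash
python3 - <<'E'
from h import *
c=np.load("top0.npy",allow_pickle=True).item()["img"]
s=np.load("side0.npy",allow_pickle=True).item()["img"]
z=lambda i,x0,x1,y0,y1,f:cv2.resize(i[y0:y1,x0:x1],None,fx=f,fy=f,interpolation=cv2.INTER_CUBIC)
save(z(c,230,390,125,250,5)[:600],"ztop")
save(z(s,210,420,135,300,3.8)[:600],"zside")
E
```

```text
(no output)
```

View pics/ztop.png

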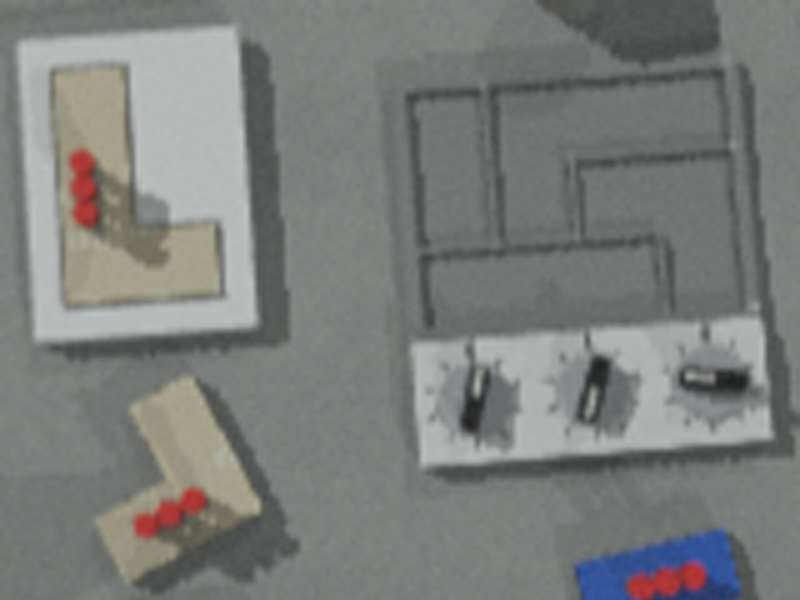

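View pics/zside.png

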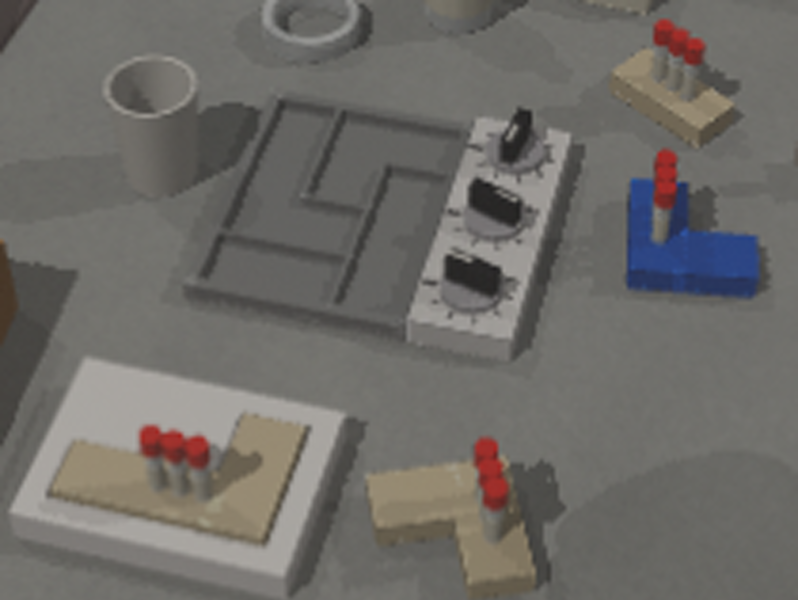

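Zoomed, the carrier is yawed by about 5°. The dial pointers sit at about 0.3 rad (left), just past half a turn (middle) and about 1.5π (right). The ell's second arm points to −y, and the elbow's arm 1 points right and slightly up. I'll fit poses from the silhouettes in both views.

```bash
cat >> h.py <<'E'
from scipy.optimize import minimize
S={"bar":[(-24,24,-80,80)],"short":[(-52,52,-24,24)],"elbow":[(-52,52,-24,24),(4,52,-24,80)],
   "ell":[(-24,24,-91,69),(-80,24,21,69)],"panel":[(-176,-92,-120,120)]}
def w2(p,xy):
    c,s=np.cos(p[2]),np.sin(p[2]); xy=np.atleast_2d(xy); return xy@np.array([[c,s],[-s,c]])+p[:2]
def sil(c,p,name,z0,z1,shape,off,f):
    m=np.zeros(shape,np.uint8)
    for a,b,d,e in S[name]:
        q=w2(p,np.array([(a,d),(b,d),(b,e),(a,e)])/1000)
        P=np.r_[np.c_[q,[z0]*4],np.c_[q,[z1]*4]]
        uv=((proj(c,P)-off+.5)*f-.5)
        cv2.fillConvexPoly(m,cv2.convexHull(np.round(uv*16).astype(np.int32)),255,shift=4,lineType=cv2.LINE_AA)
    return m
def mask(img,kind):
    h=cv2.cvtColor(img,cv2.COLOR_RGB2HSV).astype(int)
    if kind=="iv": m=(h[...,0]>8)&(h[...,0]<32)&(h[...,1]>45)&(h[...,2]>45)
    else: m=(h[...,1]<40)&(h[...,2]>140)
    return m.astype(np.uint8)*255
def fit(cs,name,p0,z0=0.,z1=.026,kind="iv",f=4,ksz=9):
    T=[]
    for c in cs:
        q=proj(c,[[p0[0],p0[1],.03]])[0]; off=np.maximum(np.floor(q-55),0); x,y=off.astype(int)
        im=cv2.resize(c["img"][y:y+110,x:x+110],None,fx=f,fy=f,interpolation=cv2.INTER_CUBIC)
        m=mask(im,kind)
        m=cv2.morphologyEx(m,cv2.MORPH_CLOSE,np.ones((ksz*2+1,)*2,np.uint8)) if kind!="iv" else cv2.morphologyEx(m,cv2.MORPH_CLOSE,np.ones((ksz,ksz),np.uint8))
        T.append((c,off,m))
    # restrict to near the guess
    def cost(p):
        r=0
        for c,off,m in T:
            s=sil(c,p,name,z0,z1,m.shape,off,f)
            g=cv2.dilate(s,np.ones((25,25),np.uint8))>0
            r+=np.abs(s.astype(float)-m)[g].sum()/(s>0).sum()/255
        return r
    best=None
    p=np.array(p0,float)
    for sc in (1,.4,.15):
        r=minimize(cost,p,method="Nelder-Mead",options=dict(initial_simplex=np.array([p]+[p+np.eye(3)[i]*sc*np.array([.02,.02,.2])[i] for i in range(3)]),xatol=1e-4,fatol=1e-5)); p=r.x
    return p,r.fun/len(cs)
E
cat > meas.py <<'E'
from h import *
t=np.load("top0.npy",allow_pickle=True).item(); s=np.load("side0.npy",allow_pickle=True).item()
g={"bar":((189,223),-.75),"elbow":((262,222),-1.17),"short":((412,233),.35),"ell":((252,163),1.65)}
for n,(uv,y) in g.items():
    p0=np.r_[ray(t,[uv],.02)[0][:2],y]; z=(.01,.036) if n=="ell" else (0,.026)
    for cs,l in(([t],"top"),([s],"side"),([t,s],"both")):
        p,e=fit(cs,n,p0,*( (.030,.036) if n=="ell" else z)); print(n,l,p.round(4),round(e,3))
p0=np.r_[ray(t,[(347,165)],.01)[0][:2],.08]; print(p0)
for cs,l in(([t],"top"),([s],"side"),([t,s],"both")):
    p,e=fit(cs,"panel",p0,0,.03,"w",ksz=17); print("carrier",l,p.round(4),round(e,3))
E
python3 meas.py
```

```text
bar top [ 0.4335  0.3984 -0.6066] 0.886
bar side [ 0.3554  0.4247 -1.2665] 0.676
bar both [0.4121 0.3932 0.44  ] 0.676
elbow top [ 0.4014  0.1456 -1.1327] 0.829
elbow side [ 0.4043  0.1432 -1.1132] 0.201
elbow both [ 0.4041  0.1433 -1.1135] 0.517
short top [ 0.3651 -0.328   0.0699] 0.773
short side [ 0.3754 -0.3493 -0.5251] 0.246
short both [ 0.3746 -0.3481 -0.5361] 0.474
ell top [0.6157 0.1962 1.595 ] 0.814
ell side [0.6161 0.1968 1.618 ] 0.128
ell both [0.6161 0.1968 1.618 ] 0.472
[ 0.6092591  -0.13928794  0.08      ]
carrier top [ 0.6101 -0.1278  0.06  ] 0.115
carrier side [ 0.6122 -0.1553  0.042 ] 0.47
carrier both [ 0.6108 -0.1292  0.0523] 0.307
```

```bash
python3 - <<'E'
from h import *
t=np.load("top0.npy",allow_pickle=True).item()["img"];s=np.load("side0.npy",allow_pickle=True).item()["img"]
def st(i,u,v):
    a=i[v-1:v+2,u-1:u+2].reshape(-1,3).mean(0); return a.round().astype(int), cv2.cvtColor(np.uint8([[a]]),cv2.COLOR_RGB2HSV)[0,0]
for u,v in[(249,145),(268,181),(262,212),(252,232),(196,215),(180,232),(415,222),(300,250),(216,214),(277,233),(275,134)]: print("t",u,v,*st(t,u,v))
for u,v in[(240,260),(320,263),(342,285),(280,330),(372,160),(380,250),(300,230),(330,310),(235,240),(276,190+10),(345,175),(340,220)]: print("s",u,v,*st(s,u,v))
E
```

```text
t 249 145 [165 160 138] [ 24  43 165]
t 268 181 [165 160 138] [ 25  43 165]
t 262 212 [154 149 128] [ 23  45 154]
t 252 232 [155 150 129] [ 24  43 155]
t 196 215 [166 160 138] [ 24  42 165]
t 180 232 [145 141 120] [ 24  44 145]
t 415 222 [164 158 136] [ 25  44 163]
t 300 250 [121 125 122] [ 72  10 125]
t 216 214 [119 124 121] [ 66  10 124]
t 277 233 [79 83 80] [68 12 83]
t 275 134 [179 186 183] [ 77  10 185]
s 240 260 [151 139 116] [ 20  61 151]
s 320 263 [150 138 113] [ 21  62 149]
s 342 285 [135 124 102] [ 20  61 134]
s 280 330 [149 137 114] [ 20  62 149]
s 372 160 [110 105  94] [ 19  39 110]
s 380 250 [112 111 107] [ 30   9 111]
s 300 230 [115 115 110] [ 30  11 115]
s 330 310 [105 104 100] [ 24  12 104]
s 235 240 [168 165 161] [ 19  12 168]
s 276 200 [88 87 85] [20  9 88]
s 345 175 [44 43 42] [20 17 44]
s 340 220 [159 156 152] [ 17  11 158]
```

```bash
python3 - <<'E'
s=open('h.py').read()
s=s.replace('(h[...,0]<32)&(h[...,1]>45)&(h[...,2]>45)','(h[...,0]<36)&(h[...,1]>27)&(h[...,2]>50)')
s=s.replace('np.floor(q-55)','np.floor(q-70)').replace('y:y+110,x:x+110','y:y+140,x:x+140')
s=s.replace('T.append((c,off,m))','''hh=cv2.cvtColor(im,cv2.COLOR_RGB2HSV); red=((hh[...,0]<6)|(hh[...,0]>172))&(hh[...,1]>110)
        T.append((c,off,m,cv2.dilate(red.astype(np.uint8),np.ones((9,9)))==0))''')
s=s.replace('for c,off,m in T','for c,off,m,ok in T').replace(',np.uint8))>0\n',',np.uint8))>0\n            g&=ok\n')
open('h.py','w').write(s)
m=open('meas.py').read().replace('-.75','.78').replace('),.35)','),-.5)')
m+='''
    if l=="top":
        o=cv2.resize(t["img"][120:270,160:440],None,fx=2.85,fy=2.85,interpolation=cv2.INTER_CUBIC).copy()
'''
open('meas.py','w').write(m)
E
python3 meas.py
```

```text
bar top [0.4298 0.4034 0.7996] 0.048
bar side [0.4304 0.4014 0.8098] 0.02
bar both [0.4301 0.4019 0.8057] 0.042
elbow top [ 0.4027  0.1451 -1.1043] 0.047
elbow side [ 0.4043  0.1436 -1.0956] 0.022
elbow both [ 0.4036  0.1444 -1.0997] 0.042
short top [ 0.3725 -0.3468 -0.4971] 0.055
short side [ 0.375  -0.3482 -0.5001] 0.044
short both [ 0.3739 -0.3476 -0.4995] 0.06
ell top [0.616  0.195  1.6148] 0.039
ell side [0.6162 0.1974 1.6171] 0.048
ell both [0.6162 0.1961 1.6135] 0.055
[ 0.6092591  -0.13928794  0.08      ]
carrier top [ 0.6122 -0.1289  0.0517] 0.083
carrier side [ 0.6179 -0.1507  0.0697] 0.48
carrier both [ 0.6122 -0.1289  0.0521] 0.289
```

```bash
cat > ov.py <<'E'
from h import *
import sys
def lines(): # (x,y,z) polylines carrier frame mm
    L=[]
    rect=lambda a,b,d,e,z:[(a,d,z),(b,d,z),(b,e,z),(a,e,z),(a,d,z)]
    L.append(rect(-92,92,-120,120,18)); L.append(rect(-176,-92,-120,120,30))
    for pts in([(-28,112),(-28,-56),(-84,-56)],[(-28,56),(84,56)],[(-28,0),(28,0),(28,-112)]): L.append([(x,y,18) for x,y in pts])
    for y in(80,0,-80): L.append([(-134+22*np.cos(a),y+22*np.sin(a),38) for a in np.linspace(0,6.283,24)])
    return L
def draw(c,p,x0,x1,y0,y1,f):
    o=cv2.resize(c["img"][y0:y1,x0:x1],None,fx=f,fy=f,interpolation=cv2.INTER_CUBIC).copy()
    for l in lines():
        l=np.array(l)/1000; uv=(proj(c,np.c_[w2(p,l[:,:2]),l[:,2]])-[x0,y0]+.5)*f-.5
        cv2.polylines(o,[np.round(uv*16).astype(np.int32)],False,(255,60,60),1,cv2.LINE_AA,4)
    return o
if __name__=="__main__":
    t=np.load("top0.npy",allow_pickle=True).item(); s=np.load("side0.npy",allow_pickle=True).item()
    p=[float(v) for v in sys.argv[1:4]]
    a=draw(t,p,300,395,125,225,4.2); b=draw(s,p,250,365,150,235,3.5)
    h=max(a.shape[0],b.shape[0]); o=np.zeros((h,a.shape[1]+b.shape[1],3),np.uint8); o[:a.shape[0],:a.shape[1]]=a;o[:b.shape[0],a.shape[1]:]=b
    save(o,sys.argv[4]); print(o.shape)
E
python3 ov.py .6122 -.1289 .0519 ov1
```

```text
(420, 801, 3)
```

View pics/ov1.png

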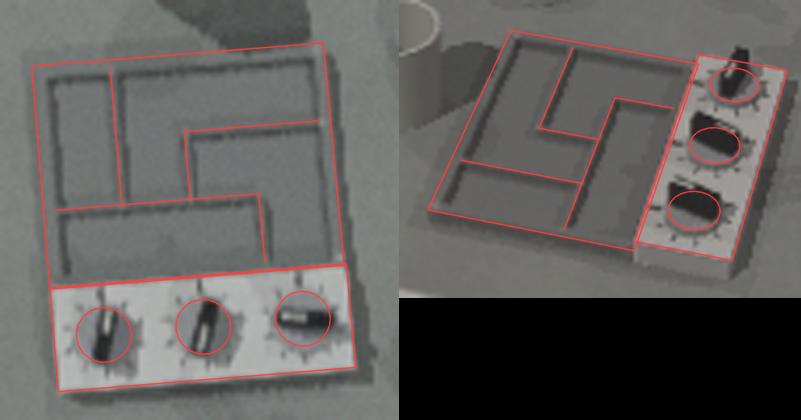

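Overlay lines coincide with the tray, ribs, panel and discs in both views, so the carrier pose is about (0.612, −0.129, 0.052 rad). I'll write the move-calculating helper and start with the ell.

```bash
cat > go.py <<'E'
import sys
from h import *
from scipy.spatial.transform import Rotation as Ro
CAR=np.array([.6122,-.1289,.0519])
TGT={"bar":(-56,28),"ell":(56,-17),"elbow":(-28,-84),"short":(28,84),"dl":(-134,80),"dm":(-134,0),"dr":(-134,-80)}
def tgt(n): return w2(CAR,np.array(TGT[n])/1000)[0]
def go(x,y,z,yaw):
    s=robot.read_state(); p=np.array(s["position"]); R=Ro.from_euler("xyz",s["eef_rot"],degrees=True).as_matrix()
    d=R.T@(np.array([x,y,z])-p)*1000; dy=(yaw-s["eef_rot"][2]+180)%360-180
    print("shift mm",d.round(1),"turn rad",round(-np.radians(dy),3),"| now",p.round(4),s["eef_rot"].round(2),"F",s["contact_force"].round(1),"gap",round(s["finger_gap"],3),"t",round(s["t"],1),"q6",round(s["joints"][5],0))
if __name__=="__main__":
    go(*map(float,sys.argv[1:5]))
E
python3 - <<'E'
from go import *
for n in TGT: print(n,tgt(n).round(4))
go(.6162,.1961,.12,182.4)
s=np.load("side0.npy",allow_pickle=True).item()
p,e=fit([s],"panel",CAR,.03,.03,"w",ksz=9);print(p,e)
E
```

```text
bar [ 0.5548 -0.1038]
ell [ 0.669 -0.143]
elbow [ 0.5886 -0.2142]
short [ 0.6358 -0.0436]
dl [ 0.4742 -0.056 ]
dm [ 0.4784 -0.1359]
dr [ 0.4825 -0.2157]
shift mm [-557.7 -197.2  110.9] turn rad -0.265 | now [0.1159 0.5118 0.2308] [-1.7993e+02 -1.0000e-02  1.6724e+02] F [ 0.2  0.1 -0.2] gap 1.001 t 0.1 q6 -13.0
[ 0.61351745 -0.12881591  0.0469555 ] 0.4883108580933363
```

>>> drive_tool([
  [[-60,-21,4],-0.03,-1],
  [[-120,-42,8],-0.06,-1],
  [[-178,-63,12],-0.1,-1],
  [[-236,-84,16],-0.13,-1],
  [[-294,-105,20],-0.16,-1],
], force=50)

```text
t: 0.72
position: [0.3807, 0.3434, 0.211]
eef_rot: [-180.0, -0.0, 176.5]
contact_force: [0.9, 1.2, 0.2]
finger_gap: 1.0
```

```bash
python3 go.py .6162 .1961 .16 182.4
```

```text
shift mm [-244.2 -132.5   51. ] turn rad -0.104 | now [0.3807 0.3434 0.211 ] [-1.8000e+02 -2.0000e-02  1.7646e+02] F [0.9 1.2 0.2] gap 1.0 t 0.7 q6 -58.0
```

>>> drive_tool([
  [[-55,-29,12],-0.03,-1],
  [[-110,-59,24],-0.06,-1],
  [[-165,-89,36],-0.08,-1],
  [[-220,-119,46],-0.1,-1],
  [[-244,-132,51],-0.104,-1],
])

```text
t: 1.35
position: [0.6162, 0.1955, 0.1588]
eef_rot: [-180.0, -0.1, -177.8]
contact_force: [-0.8, 1.0, 0.5]
finger_gap: 0.997
```

```bash
python3 - <<'E'
from go import *
go(.6162,.1961,.068,182.4)
go(*tgt("ell"),.175,93)
E
```

```text
shift mm [-0.2  0.6 90.8] turn rad -0.003 | now [0.6162 0.1955 0.1588] [-1.7998e+02 -9.0000e-02 -1.7775e+02] F [-0.8  1.   0.5] gap 0.997 t 1.4 q6 -85.0
shift mm [ -39.5 -340.3  -16.1] turn rad 1.558 | now [0.6162 0.1955 0.1588] [-1.7998e+02 -9.0000e-02 -1.7775e+02] F [-0.8  1.   0.5] gap 0.997 t 1.4 q6 -85.0
```

>>> drive_tool([
  [[0,0,45],0,-1],
  [[0,0.5,80],0,-1],
  [[0,0.5,91],0,-1],
  [[0,0.5,91],0,1],
  [[0,0.5,91],0,1],
])

```text
t: 1.98
position: [0.6153, 0.1985, 0.071]
eef_rot: [180.0, 0.2, -177.6]
contact_force: [0.1, -0.2, 0.9]
finger_gap: 0.609
```

>>> drive_tool([
  [[0,0,0],0,1],
  [[0,0,0],0,1],
  [[0,0,0],0,1],
  [[0,0,-5],0,1],
  [[0,0,-15],0,1],
])

```text
t: 2.6
position: [0.6141, 0.1983, 0.0842]
eef_rot: [-180.0, -0.1, -177.6]
contact_force: [-0.4, -0.2, -2.0]
finger_gap: 0.191
```

>>> drive_tool([
  [[0,0,-20],0,1],
  [[0,0,-50],0,1],
  [[0,0,-85],0,1],
  [[0,0,-95],0,1],
  [[0,0,-95],0,1],
])

```text
t: 3.22
position: [0.6144, 0.1983, 0.1791]
eef_rot: [180.0, 0.0, -177.6]
contact_force: [-0.8, 0.7, -2.2]
finger_gap: 0.188
```

```bash
python3 - <<'E'
from go import *
go(*tgt("ell"),.175,93)
E
```

```text
shift mm [ -40.5 -343.2    4.1] turn rad 1.56 | now [0.6144 0.1983 0.1791] [ 180.      0.   -177.64] F [-0.8  0.7 -2.2] gap 0.188 t 3.2 q6 -85.0
```

>>> drive_tool([
  [[-7,-60,1],0.18,1],
  [[-14,-120,2],0.36,1],
  [[-21,-180,3],0.54,1],
  [[-28,-240,4],0.72,1],
  [[-35,-300,4],0.9,1],
])

```text
t: 3.85
position: [0.6613, -0.1018, 0.1732]
eef_rot: [-179.9, -0.2, 130.5]
contact_force: [1.2, -0.2, -1.0]
finger_gap: 0.188
```

```bash
python3 - <<'E'
from go import *
go(*tgt("ell"),.145,93)
E
```

```text
shift mm [-36.5 -20.8  28.2] turn rad 0.654 | now [ 0.6613 -0.1018  0.1732] [-1.7991e+02 -1.6000e-01  1.3045e+02] F [ 1.2 -0.2 -1. ] gap 0.188 t 3.9 q6 -59.0
```

>>> drive_tool([
  [[-15,-8,0],0.17,1],
  [[-25,-15,0],0.34,1],
  [[-32,-19,10],0.5,1],
  [[-36.5,-21,20],0.654,1],
  [[-36.5,-21,28],0.654,1],
])

```text
t: 4.47
position: [0.6691, -0.1414, 0.1449]
eef_rot: [-179.8, -0.1, 93.4]
contact_force: [0.6, 0.3, -1.9]
finger_gap: 0.193
```

>>> drive_tool([
  [[0,0,0],0,1],
  [[0,0,0],0,1],
])

```text
t: 4.72
position: [0.6698, -0.1411, 0.1474]
eef_rot: [180.0, 0.0, 93.4]
contact_force: [-0.1, 0.1, -0.9]
finger_gap: 0.19
```

```bash
cat > chk.py <<'E'
import sys
from go import *
def chk(n,z,pic=None,yaw=None,cams=("top","side")):
    cs={k:cap(k) for k in cams}; st=robot.read_state(); yaw=CAR[2]
    for l in list(cams)+["both"]:
        use=[cs[l]] if l!="both" else list(cs.values())
        p,e=fit(use,n,np.r_[tgt(n),yaw],z,z+.026); r=p.copy(); d=w2([0,0,-CAR[2]],p[:2]-tgt(n))[0]*1000
        print(l,"err mm carrier frame",d.round(1),"yaw err",round(p[2]-yaw,3),"cost",round(e,3))
    if pic:
        a=[]
        for c in cs.values():
            q=proj(c,[[*tgt(n),.05]])[0].astype(int); x,y=q-[50,55]
            x=max(x,0);y=max(y,0); a.append(cv2.resize(c["img"][y:y+110,x:x+100],None,fx=4,fy=4,interpolation=cv2.INTER_CUBIC))
        save(np.hstack(a),pic)
if __name__=="__main__":
    go(*tgt(sys.argv[1]),.066,93); chk(sys.argv[1],float(sys.argv[2]),sys.argv[3] if len(sys.argv)>3 else None)
E
python3 chk.py ell .087 ell1
```

```text
shift mm [-1.8 -0.9 81.4] turn rad 0.008 | now [ 0.6698 -0.1411  0.1474] [179.99   0.    93.44] F [-0.1  0.1 -0.9] gap 0.19 t 4.7 q6 -25.0
top err mm carrier frame [-26.1  24.7] yaw err -0.09 cost 0.376
side err mm carrier frame [ 2.3 -3. ] yaw err 0.019 cost 0.089
both err mm carrier frame [ 1.8 -2.9] yaw err 0.01 cost 0.298
```

View pics/ell1.png

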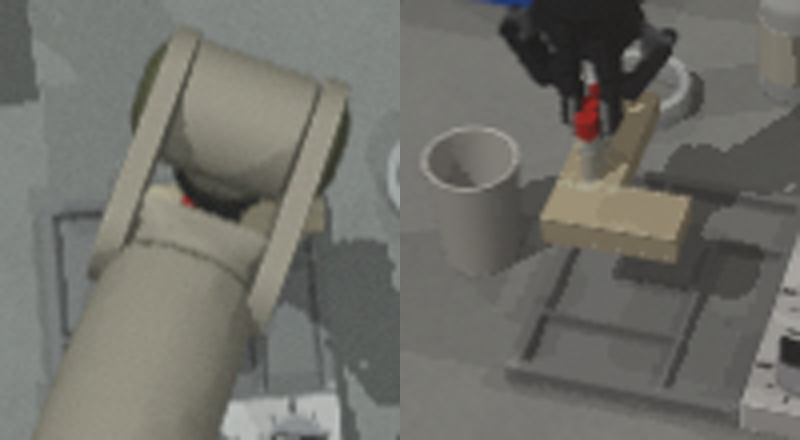

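The side view shows the ell hanging level over the far row; the top view is blocked by the arm. The side fit shows 2 to 3 mm, most of it from the height assumption, and the tool pose gives about 1 mm in x. I'll lower it with small corrections.

>>> drive_tool([
  [[0.3,-0.9,30],0.01,1],
  [[0.3,-0.9,60],0.01,1],
  [[0.3,-0.9,65],0.01,1],
  [[0.3,-0.9,65],0.01,1],
])

```text
t: 5.32
position: [0.6693, -0.1412, 0.0833]
eef_rot: [179.9, 0.0, 92.8]
contact_force: [0.2, -0.5, -0.9]
finger_gap: 0.19
```

>>> drive_tool([
  [[0,0,4],0,1],
  [[0,0,7],0,1],
  [[0,0,10],0,1],
  [[0,0,13],0,1],
  [[0,0,13],0,1],
])

```text
t: 5.95
position: [0.6687, -0.1411, 0.069]
eef_rot: [-180.0, -0.0, 92.7]
contact_force: [-1.4, 0.3, -1.5]
finger_gap: 0.195
```

```bash
python3 - <<'E'
from go import *
go(*tgt("ell"),.066,93); chk=__import__("chk").chk
chk("ell",.012,None,None,("side",))
E
```

```text
shift mm [-1.9  0.2  3. ] turn rad -0.004 | now [ 0.6687 -0.1411  0.069 ] [-1.7997e+02 -1.0000e-02  9.2750e+01] F [-1.4  0.3 -1.5] gap 0.195 t 6.0 q6 -24.0
side err mm carrier frame [-0.2 -3.1] yaw err 0.001 cost 0.123
both err mm carrier frame [-0.2 -3.1] yaw err 0.001 cost 0.123
```

>>> drive_tool([
  [[0,0,1.5],0,1],
  [[0,0,3],0,1],
  [[0,0,3],0,1],
])

```text
t: 6.38
position: [0.6691, -0.1412, 0.0681]
eef_rot: [179.9, 0.0, 92.8]
contact_force: [-4.2, 2.1, 8.8]
finger_gap: 0.192
```

```bash
python3 - <<'E'
from go import *
go(*tgt("ell"),.066,93)
E
```

```text
shift mm [-1.8 -0.2  2.1] turn rad -0.004 | now [ 0.6691 -0.1412  0.0681] [1.7993e+02 4.0000e-02 9.2760e+01] F [-4.2  2.1  8.8] gap 0.192 t 6.4 q6 -24.0
```

>>> drive_tool([
  [[0,0,0],0,1],
  [[0,0,0],0,-0.4],
  [[0,0,0],0,-1],
  [[0,0,0],0,-1],
  [[0,0,-20],0,-1],
])

```text
t: 7.0
position: [0.6681, -0.1408, 0.0855]
eef_rot: [-179.8, -0.1, 92.7]
contact_force: [0.1, -0.3, 0.9]
finger_gap: 0.999
```

>>> drive_tool([
  [[0,0,-50],0,-1],
  [[0,0,-110],0,-1],
  [[0,0,-120],0,-1],
])

```text
t: 7.38
position: [0.6702, -0.1416, 0.213]
eef_rot: [179.5, 0.2, 92.8]
contact_force: [0.4, 0.0, -0.1]
finger_gap: 0.998
```

```bash
python3 - <<'E'
from go import *
chk=__import__("chk").chk
chk("ell",.008,None,None,("side",))
c=cap("top"); np.save("top1.npy",c,allow_pickle=True); s=cap("side")
p,e=fit([c,s],"elbow",[.4036,.1444,-1.0997]); print("elbow",p.round(4),e)
go(*p[:2],.18,np.degrees(p[2]))
go(*p[:2],.18,np.degrees(p[2])+180)
E
```

```text
side err mm carrier frame [ 1.3 -6.3] yaw err 0.003 cost 0.056
both err mm carrier frame [ 1.3 -6.3] yaw err 0.003 cost 0.056
elbow [ 0.4036  0.1444 -1.1005] 0.20459531641051962
shift mm [ 297.8 -251.1   26.4] turn rad 2.719 | now [ 0.6687 -0.1411  0.2064] [-180.      0.     92.75] F [-0.3  0.2 -0.5] gap 1.002 t 7.5 q6 -24.0
shift mm [ 297.8 -251.1   26.4] turn rad -0.422 | now [ 0.6687 -0.1411  0.2064] [-180.      0.     92.75] F [-0.3  0.2 -0.5] gap 1.002 t 7.5 q6 -24.0
```

>>> drive_tool([
  [[45,-38,2],-0.08,-1],
  [[90,-76,4],-0.16,-1],
  [[135,-114,6],-0.24,-1],
  [[180,-152,8],-0.32,-1],
  [[225,-190,10],-0.42,-1],
])

```text
t: 8.15
position: [0.466, 0.0757, 0.1948]
eef_rot: [-179.9, -0.1, 117.0]
contact_force: [0.5, 0.3, 0.3]
finger_gap: 0.998
```

```bash
python3 - <<'E'
from go import *
c=cap("side"); p,e=fit([c],"elbow",[.4036,.1444,-1.0997]); print("elbow",p.round(4),e)
go(.4036,.1444,.12,117)
t=cap("top"); p,e=fit([t],"ell",[.669,-.143,.052],.018,.034); print("ell top",p.round(4),e); print(w2([0,0,-CAR[2]],p[:2]-tgt("ell"))*1000)
E
```

```text
elbow [ 0.4043  0.1435 -1.0979] 0.024353899932971892
shift mm [ 83.7 -21.4  74.9] turn rad 0.007 | now [0.4616 0.0797 0.1944] [-179.72   -0.28  117.41] F [ 0.2  3.7 -0.3] gap 0.998 t 8.2 q6 -32.0
ell top [ 0.6668 -0.1442  0.0475] 0.030050909888127794
[[-2.24110462 -1.08636701]]
```

>>> drive_tool([
  [[45,-11,20],0.007,-1],
  [[84,-21,45],0.007,-1],
  [[84,-21,75],0.007,-1],
  [[84,-21,75],0.007,-1],
])

```text
t: 8.75
position: [0.4103, 0.1398, 0.1194]
eef_rot: [-179.7, -0.1, 116.4]
contact_force: [0.2, -0.2, -0.1]
finger_gap: 0.999
```

```bash
python3 - <<'E'
from go import *
go(.404,.144,.058,117)
s=cap("side");
for n,z in (("ell",.018),): 
  p,e=fit([s],n,[.669,-.143,.052],.018,.034); print("ell side",p.round(4),e); print(w2([0,0,-CAR[2]],p[:2]-tgt("ell"))*1000)
E
```

```text
shift mm [ 6.5 -3.4 61.4] turn rad -0.01 | now [0.4103 0.1398 0.1194] [-1.797e+02 -1.200e-01  1.164e+02] F [ 0.2 -0.2 -0.1] gap 0.999 t 8.8 q6 -23.0
ell side [ 0.6681 -0.1426  0.0428] 0.04804990098291777
[[-0.89599574  0.3691257 ]]
```

>>> drive_tool([
  [[6.5,-3.4,30],-0.01,-1],
  [[6.5,-3.4,61],-0.01,-1],
  [[6.5,-3.4,61],-0.01,-1],
  [[6.5,-3.4,61],-0.01,1],
  [[6.5,-3.4,61],-0.01,1],
])

```text
t: 9.43
position: [0.4066, 0.1442, 0.0615]
eef_rot: [179.9, 0.1, 117.0]
contact_force: [0.0, -0.0, -0.2]
finger_gap: 0.6
```

>>> drive_tool([
  [[0,0,0],0,1],
  [[0,0,0],0,1],
  [[0,0,0],0,1],
  [[0,0,0],0,1],
])

```text
t: 9.93
position: [0.406, 0.1443, 0.0609]
eef_rot: [180.0, 0.0, 117.0]
contact_force: [-1.1, -0.5, 5.8]
finger_gap: 0.19
```

```bash
sed -i 's/^CAR=.*/CAR=np.array([.6140,-.1289,.0490])/' go.py; python3 - <<'E'
from go import *
s=cap("side"); p,e=fit([s],"elbow",[.4036,.1444,-1.0997]); print("elbow",p.round(4),e)
go(*tgt("elbow"),.18,180+np.degrees(CAR[2]))
E
```

```text
elbow [ 0.4056  0.144  -1.0942] 0.06870000190923498
shift mm [-403.1    1.4 -119. ] turn rad -1.149 | now [0.406  0.1443 0.0609] [1.7995e+02 2.0000e-02 1.1699e+02] F [-1.2 -0.4  6.5] gap 0.184 t 10.0 q6 -23.0
```

>>> drive_tool([
  [[0,0,-15],0,1],
  [[0,0,-70],0,1],
  [[-30,0,-119],-0.05,1],
  [[-85,0,-119],-0.2,1],
  [[-145,0.5,-119],-0.37,1],
])

```text
t: 10.6
position: [0.4721, 0.0147, 0.1798]
eef_rot: [180.0, 0.0, 138.5]
contact_force: [0.8, 1.2, -2.2]
finger_gap: 0.186
```

```bash
python3 - <<'E'
from go import *
go(*tgt("elbow"),.18,180+np.degrees(CAR[2]))
E
```

```text
shift mm [-2.402e+02 -9.300e+01 -1.000e-01] turn rad -0.774 | now [0.4721 0.0147 0.1798] [1.7997e+02 3.0000e-02 1.3845e+02] F [ 0.8  1.2 -2.2] gap 0.186 t 10.6 q6 -61.0
```

>>> drive_tool([
  [[-55,-21,0],-0.16,1],
  [[-110,-42,0],-0.33,1],
  [[-165,-63,0],-0.5,1],
  [[-215,-83,0],-0.66,1],
  [[-240,-93,0],-0.774,1],
])

```text
t: 11.22
position: [0.5884, -0.216, 0.1783]
eef_rot: [180.0, -0.1, -177.4]
contact_force: [0.5, -0.2, -2.8]
finger_gap: 0.186
```

>>> drive_tool([
  [[0,0,25],0,1],
  [[0,0,40],0,1],
  [[0,0,50],0,1],
  [[0,0,50],0,1],
])

```text
t: 11.72
position: [0.588, -0.2132, 0.129]
eef_rot: [180.0, -0.0, -177.5]
contact_force: [0.2, -0.2, -1.7]
finger_gap: 0.19
```

```bash
python3 - <<'E'
from go import *
go(*tgt("elbow"),.09,180+np.degrees(CAR[2])); chk=__import__("chk").chk
z=robot.read_state()["position"][2]-.061; print(z)
chk("elbow",z,None,None,("side",))
E
```

```text
shift mm [-2.2 -1.1 39. ] turn rad -0.006 | now [ 0.588  -0.2132  0.129 ] [ 1.7997e+02 -5.0000e-02 -1.7755e+02] F [ 0.2 -0.2 -1.7] gap 0.19 t 11.7 q6 -123.0
0.06795358758065256
side err mm carrier frame [-2.8 -0.5] yaw err -0.013 cost 0.119
both err mm carrier frame [-2.8 -0.5] yaw err -0.013 cost 0.119
```

>>> drive_tool([
  [[-2.2,-1,20],-0.006,1],
  [[-2.2,-1,39],-0.006,1],
  [[-2.2,-1,39],-0.006,1],
])

```text
t: 12.15
position: [0.5896, -0.214, 0.0883]
eef_rot: [179.9, -0.2, -177.2]
contact_force: [1.0, -0.8, -2.2]
finger_gap: 0.192
```

>>> drive_tool([
  [[0,0,5],0,1],
  [[0,0,10],0,1],
  [[0,0,15],0,1],
  [[0,0,18],0,1],
  [[0,0,18],0,1],
])

```text
t: 12.78
position: [0.5903, -0.2145, 0.0721]
eef_rot: [180.0, -0.0, -177.2]
contact_force: [0.1, -0.2, -3.1]
finger_gap: 0.189
```

```bash
python3 - <<'E'
from go import *
go(*tgt("elbow"),.069,180+np.degrees(CAR[2]))
E
```

```text
shift mm [0.2 0.3 3.1] turn rad -0.001 | now [ 0.5903 -0.2145  0.0721] [ 1.7999e+02 -1.0000e-02 -1.7722e+02] F [ 0.1 -0.2 -3.1] gap 0.189 t 12.8 q6 -123.0
```

>>> drive_tool([
  [[0,0,2],0,1],
  [[0,0,3],0,1],
  [[0,0,3],0,1],
  [[0,0,3],0,-0.5],
  [[0,0,3],0,-1],
])

```text
t: 13.4
position: [0.5906, -0.2147, 0.0697]
eef_rot: [-180.0, 0.0, -177.2]
contact_force: [0.3, 0.7, -0.2]
finger_gap: 0.607
```

>>> drive_tool([
  [[0,0,0],0,-1],
  [[0,0,-30],0,-1],
  [[0,0,-80],0,-1],
  [[0,0,-125],0,-1],
  [[0,0,-125],0,-1],
])

```text
t: 14.02
position: [0.5916, -0.2152, 0.1983]
eef_rot: [-179.8, 0.4, -177.2]
contact_force: [0.8, 0.5, -0.8]
finger_gap: 1.0
```

```bash
python3 - <<'E'
from go import *
t=cap("top");s=cap("side")
p,e=fit([t,s],"short",[.3739,-.3476,-.4995]); print("short",p.round(4),e)
for k in (0,180): go(*p[:2],.16,np.degrees(p[2])+k)
p,e=fit([s],"elbow",[*tgt("elbow"),.05],.018,.034); print(p.round(4),e,w2([0,0,-CAR[2]],p[:2]-tgt("elbow"))*1000)
E
```

```text
short [ 0.3735 -0.3474 -0.5036] 0.18185606458772194
shift mm [ 222.9 -122.3   33.9] turn rad -2.59 | now [ 0.5902 -0.2144  0.1939] [ 1.7998e+02 -2.0000e-02 -1.7723e+02] F [ 0.3  0.7 -0.5] gap 0.999 t 14.1 q6 -123.0
shift mm [ 222.9 -122.3   33.9] turn rad 0.552 | now [ 0.5902 -0.2144  0.1939] [ 1.7998e+02 -2.0000e-02 -1.7723e+02] F [ 0.3  0.7 -0.5] gap 0.999 t 14.1 q6 -123.0
[ 0.5875 -0.2146  0.0545] 0.2770596492337639 [[-2.64116065 -0.32223364]]
```

>>> drive_tool([
  [[50,-28,0],0.12,-1],
  [[100,-56,0],0.24,-1],
  [[150,-83,0],0.38,-1],
  [[200,-110,10],0.5,-1],
  [[223,-122,34],0.552,-1],
])

```text
t: 14.75
position: [0.3713, -0.3481, 0.1593]
eef_rot: [180.0, -0.0, 150.9]
contact_force: [0.9, 0.5, 0.0]
finger_gap: 1.002
```

>>> drive_tool([
  [[0,0,20],0,-1],
  [[0,0,40],0,-1],
  [[0,0,40],0,-1],
])

```text
t: 15.12
position: [0.3727, -0.3461, 0.1182]
eef_rot: [179.9, -0.3, 151.1]
contact_force: [0.2, 0.0, 0.4]
finger_gap: 1.003
```

```bash
python3 - <<'E'
from go import *
s=cap("side")
p,e=fit([s],"short",[.3739,-.3476,-.4995]); print("short",p.round(4),e)
go(.3743,-.3478,.058,np.degrees(-.502)+180)
t=cap("top"); np.save("top2.npy",t,allow_pickle=True)
for n in("elbow","ell"):
  for c in (t,s):
    p,e=fit([c],n,[*tgt(n),.05],.018,.034); print(n,p.round(4),round(e,3),w2([0,0,-CAR[2]],p[:2]-tgt(n)).round(4)*1000)
E
```

```text
short [ 0.3754 -0.3485 -0.4948] 0.14086810711722786
shift mm [-1.7 -0.5 61.4] turn rad -0.002 | now [ 0.3732 -0.3466  0.1194] [ 1.7993e+02 -1.3000e-01  1.5115e+02] F [-0.1  1.1  0.6] gap 1.0 t 15.2 q6 -117.0
elbow [ 0.5859 -0.2155  0.0342] 0.233 [[-4.3 -1.1]]
elbow [ 0.5879 -0.2149  0.0565] 0.276 [[-2.3 -0.6]]
ell [ 0.6667 -0.1441  0.0428] 0.159 [[-4.1 -0.8]]
ell [ 0.6685 -0.1419  0.0529] 0.186 [[-2.2  1.3]]
```

>>> drive_tool([
  [[-1.7,-0.5,30],0,-1],
  [[-1.7,-0.5,60],0,-1],
  [[-1.7,-0.5,60],0,-1],
  [[-1.7,-0.5,60],0,1],
  [[-1.7,-0.5,60],0,1],
])

```text
t: 15.85
position: [0.3752, -0.349, 0.0616]
eef_rot: [-179.9, 0.1, 151.1]
contact_force: [0.1, 0.1, 0.5]
finger_gap: 0.6
```

>>> drive_tool([
  [[0,0,0],0,1],
  [[0,0,0],0,1],
  [[0,0,0],0,1],
  [[0,0,0],0,1],
])

```text
t: 16.35
position: [0.3749, -0.3485, 0.0607]
eef_rot: [-180.0, 0.0, 151.1]
contact_force: [-0.0, 1.8, 5.0]
finger_gap: 0.188
```

```bash
python3 - <<'E'
from go import *
s=cap("side"); p,e=fit([s],"short",[.3739,-.3476,-.4995]); print("short",p.round(4),e)
go(*tgt("short"),.18,180+np.degrees(CAR[2]))
E
```

```text
short [ 0.3746 -0.3497 -0.5085] 0.21018526423631861
shift mm [ -83.2  393.9 -119.4] turn rad -0.553 | now [ 0.3749 -0.3485  0.0606] [-1.7999e+02  3.0000e-02  1.5115e+02] F [0.  1.5 5.2] gap 0.19 t 16.4 q6 -117.0
```

>>> drive_tool([
  [[0,0,-15],0,1],
  [[0,0,-70],0,1],
  [[20,38,-119],0,1],
  [[46,85,-119],0,1],
  [[72,131,-119],0,1],
])

```text
t: 17.02
position: [0.3747, -0.1975, 0.1804]
eef_rot: [-180.0, 0.1, 151.1]
contact_force: [0.9, 0.8, -1.1]
finger_gap: 0.186
```

>>> drive_tool([
  [[-25,45,0],-0.1,1],
  [[-55,95,0],-0.2,1],
  [[-85,145,0],-0.3,1],
  [[-115,195,0],-0.4,1],
  [[-144,245,0],-0.5,1],
])

```text
t: 17.65
position: [0.6207, -0.0527, 0.1799]
eef_rot: [-180.0, 0.0, 180.0]
contact_force: [0.7, -1.7, -1.4]
finger_gap: 0.191
```

```bash
python3 - <<'E'
from go import *
go(*tgt("short"),.13,180+np.degrees(CAR[2]))
E
```

```text
shift mm [-17.2   9.1  49.9] turn rad -0.049 | now [ 0.6207 -0.0527  0.1799] [-1.7998e+02  1.0000e-02  1.7999e+02] F [ 0.7 -1.7 -1.4] gap 0.191 t 17.6 q6 -106.0
```

>>> drive_tool([
  [[-17,9,0],-0.049,1],
  [[-17,9,25],-0.049,1],
  [[-17,9,50],-0.049,1],
  [[-17,9,50],-0.049,1],
  [[-17,9,50],-0.049,1],
])

```text
t: 18.27
position: [0.6368, -0.0451, 0.1308]
eef_rot: [-180.0, 0.1, -177.4]
contact_force: [-0.8, 0.3, -1.1]
finger_gap: 0.187
```

```bash
python3 - <<'E'
from go import *
go(*tgt("short"),.090,180+np.degrees(CAR[2])); chk=__import__("chk").chk
z=robot.read_state()["position"][2]-.061; print(z)
chk("short",z,None,None,("side",))
E
```

```text
shift mm [-1.1  1.5 40.8] turn rad -0.004 | now [ 0.6368 -0.0451  0.1308] [-1.7997e+02  1.0000e-01 -1.7740e+02] F [-0.8  0.3 -1.1] gap 0.187 t 18.3 q6 -107.0
0.06982590916810971
side err mm carrier frame [-2.  -1.8] yaw err 0.001 cost 0.218
both err mm carrier frame [-2.  -1.8] yaw err 0.001 cost 0.218
```

>>> drive_tool([
  [[-1,1.5,20],-0.004,1],
  [[-1,1.5,40],-0.004,1],
  [[-1,1.5,40],-0.004,1],
])

```text
t: 18.7
position: [0.6369, -0.0433, 0.0892]
eef_rot: [180.0, -0.1, -177.2]
contact_force: [-0.2, 0.5, -1.1]
finger_gap: 0.185
```

>>> drive_tool([
  [[0,0,5],0,1],
  [[0,0,10],0,1],
  [[0,0,15],0,1],
  [[0,0,19],0,1],
  [[0,0,19],0,1],
])

```text
t: 19.32
position: [0.6371, -0.0434, 0.07]
eef_rot: [180.0, -0.0, -177.2]
contact_force: [-0.1, 0.2, -1.5]
finger_gap: 0.187
```

```bash
python3 - <<'E'
from go import *
go(*tgt("short"),.069,180+np.degrees(CAR[2]))
E
```

```text
shift mm [-0.7 -0.3  1. ] turn rad 0.0 | now [ 0.6371 -0.0434  0.07  ] [ 1.7999e+02 -3.0000e-02 -1.7717e+02] F [-0.1  0.2 -1.5] gap 0.187 t 19.3 q6 -107.0
```

>>> drive_tool([
  [[0,0,1],0,1],
  [[0,0,1],0,1],
  [[0,0,1],0,-0.5],
  [[0,0,1],0,-1],
  [[0,0,1],0,-1],
])

```text
t: 19.95
position: [0.6374, -0.0434, 0.0695]
eef_rot: [-180.0, 0.0, -177.2]
contact_force: [-0.5, -0.6, -0.6]
finger_gap: 0.82
```

>>> drive_tool([
  [[0,0,-20],0,-1],
  [[0,0,-70],0,-1],
  [[0,0,-120],0,-1],
  [[0,0,-120],0,-1],
])

```text
t: 20.45
position: [0.6388, -0.0437, 0.1938]
eef_rot: [-179.9, 0.4, -177.2]
contact_force: [0.2, 0.1, -0.7]
finger_gap: 0.999
```

```bash
python3 - <<'E'
from go import *
t=cap("top");s=cap("side")
p,e=fit([t,s],"bar",[.4301,.4019,.8057]); print("bar",p.round(4),e)
go(*p[:2],.18,np.degrees(p[2])+90)
E
```

```text
bar [0.4299 0.4021 0.807 ] 0.04280998517206396
shift mm [184.9 455.1   9.1] turn rad 0.813 | now [ 0.6371 -0.0434  0.1891] [ 1.8000e+02 -1.0000e-02 -1.7717e+02] F [-0.5  1.  -0.7] gap 1.003 t 20.6 q6 -107.0
```

>>> drive_tool([
  [[23,56,0],0.13,-1],
  [[46,112,0],0.26,-1],
  [[69,168,0],0.39,-1],
  [[92,224,5],0.52,-1],
  [[115,280,9],0.65,-1],
])

```text
t: 21.18
position: [0.5069, 0.232, 0.1787]
eef_rot: [-179.9, -0.1, 145.3]
contact_force: [-0.3, 0.2, -0.4]
finger_gap: 0.996
```

```bash
python3 - <<'E'
from go import *
go(.4300,.4020,.12,46.2+90)
E
```

```text
shift mm [159.8  96.2  58.8] turn rad 0.159 | now [0.5069 0.232  0.1787] [-1.7989e+02 -1.1000e-01  1.4533e+02] F [-0.3  0.2 -0.4] gap 0.996 t 21.2 q6 -43.0
```

>>> drive_tool([
  [[50,30,5],0.06,-1],
  [[100,60,10],0.11,-1],
  [[150,90,30],0.159,-1],
  [[160,96,59],0.159,-1],
  [[160,96,59],0.159,-1],
])

```text
t: 21.8
position: [0.4289, 0.3999, 0.1182]
eef_rot: [-179.6, -0.1, 136.6]
contact_force: [0.8, -0.5, -0.6]
finger_gap: 1.002
```

```bash
python3 - <<'E'
from go import *
s=cap("side")
p,e=fit([s],"bar",[.4301,.4019,.8057]); print("bar",p.round(4),e)
go(.4301,.4022,.058,46.2+90)
t=cap("top")
for n in("elbow","ell","short"):
  for c in (t,s):
    p,e=fit([c],n,[*tgt(n),.05],.018,.034); print(n,p.round(4),round(e,3),w2([0,0,-CAR[2]],p[:2]-tgt(n)).round(4)*1000)
E
```

```text
bar [0.4299 0.4018 0.8038] 0.09062057132486986
shift mm [ 1.8  1.9 62.1] turn rad 0.005 | now [0.4303 0.3997 0.1201] [-1.7982e+02 -4.0000e-02  1.3651e+02] F [ 0.3 -1.4  0.9] gap 1.001 t 21.9 q6 -15.0
elbow [ 0.5858 -0.2152  0.0433] 0.237 [[-4.4 -0.8]]
elbow [ 0.5871 -0.2151  0.0583] 0.274 [[-3.  -0.8]]
ell [ 0.6668 -0.1446  0.0474] 0.23 [[-4.  -1.3]]
ell [ 0.6708 -0.1594  0.1007] 0.313 [[ -0.8 -16.2]]
short [ 0.6333 -0.0429  0.0367] 0.15 [[-4.5  0.9]]
short [ 0.6349 -0.0419  0.0485] 0.174 [[-2.9  1.9]]
```

>>> drive_tool([
  [[1.8,1.9,30],0.005,-1],
  [[1.8,1.9,60],0.005,-1],
  [[1.8,1.9,61],0.005,-1],
  [[1.8,1.9,61],0.005,1],
  [[1.8,1.9,61],0.005,1],
])

```text
t: 22.52
position: [0.4317, 0.4031, 0.0619]
eef_rot: [179.9, 0.0, 136.2]
contact_force: [-0.5, 0.0, 0.0]
finger_gap: 0.603
```

>>> drive_tool([
  [[0,0,0],0,1],
  [[0,0,0],0,1],
  [[0,0,0],0,1],
  [[0,0,0],0,1],
])

```text
t: 23.02
position: [0.431, 0.4029, 0.0609]
eef_rot: [180.0, 0.0, 136.2]
contact_force: [-2.0, -1.6, 6.4]
finger_gap: 0.187
```

```bash
sed -i 's/^CAR=.*/CAR=np.array([.6130,-.1289,.0490])/' go.py; python3 - <<'E'
from go import *
s=cap("side"); p,e=fit([s],"bar",[.4301,.4019,.8057]); print("bar",p.round(4),e)
go(*tgt("bar"),.185,90+np.degrees(CAR[2]))
E
```

```text
bar [0.4199 0.4117 0.808 ] 0.294441306323854
shift mm [-440.7 -279.2 -124.2] turn rad 0.757 | now [0.431  0.4029 0.0609] [1.7997e+02 1.0000e-02 1.3619e+02] F [-1.3 -1.3  5.9] gap 0.187 t 23.1 q6 -14.0
```

>>> drive_tool([
  [[0,0,-15],0,1],
  [[0,0,-70],0,1],
  [[-20,-13,-124],0,1],
  [[-70,-44,-124],0.12,1],
  [[-120,-76,-124],0.24,1],
])

```text
t: 23.7
position: [0.4649, 0.2636, 0.1854]
eef_rot: [179.9, 0.0, 122.3]
contact_force: [0.5, -0.3, -1.7]
finger_gap: 0.187
```

```bash
python3 - <<'E'
from go import *
go(*tgt("bar"),.185,90+np.degrees(CAR[2]))
E
```

```text
shift mm [-359.  -119.5    0.4] turn rad 0.514 | now [0.4649 0.2636 0.1854] [1.7992e+02 3.0000e-02 1.2228e+02] F [ 0.5 -0.3 -1.7] gap 0.187 t 23.7 q6 -15.0
```

>>> drive_tool([
  [[-55,-18,0],0.1,1],
  [[-112,-37,0],0.2,1],
  [[-170,-56,0],0.3,1],
  [[-228,-76,0],0.4,1],
  [[-286,-95,0],0.514,1],
])

```text
t: 24.32
position: [0.5382, -0.0294, 0.1851]
eef_rot: [180.0, 0.0, 92.8]
contact_force: [0.5, 0.5, -1.7]
finger_gap: 0.191
```

```bash
python3 - <<'E'
from go import *
go(*tgt("bar"),.13,90+np.degrees(CAR[2]))
E
```

```text
shift mm [-75.1  13.8  55.1] turn rad -0.0 | now [ 0.5382 -0.0294  0.1851] [179.96   0.    92.78] F [ 0.5  0.5 -1.7] gap 0.191 t 24.3 q6 -18.0
```

>>> drive_tool([
  [[-50,9,0],0,1],
  [[-75,14,10],0,1],
  [[-75,14,40],0,1],
  [[-75,14,55],0,1],
  [[-75,14,55],0,1],
])

```text
t: 24.95
position: [0.5556, -0.1011, 0.129]
eef_rot: [-179.9, -0.0, 93.0]
contact_force: [-0.1, 1.0, -1.6]
finger_gap: 0.19
```

```bash
python3 - <<'E'
from go import *
go(*tgt("bar"),.090,90+np.degrees(CAR[2])); chk=__import__("chk").chk
z=robot.read_state()["position"][2]-.061; print(z)
chk("bar",z,None,None,("side",))
E
```

```text
shift mm [-2.6 -0.  39. ] turn rad 0.004 | now [ 0.5556 -0.1011  0.129 ] [-1.7992e+02 -4.0000e-02  9.3020e+01] F [-0.1  1.  -1.6] gap 0.19 t 24.9 q6 -25.0
0.06798197090467195
side err mm carrier frame [-5.2  1.8] yaw err -0.113 cost 0.304
both err mm carrier frame [-5.2  1.8] yaw err -0.113 cost 0.304
```

>>> drive_tool([
  [[-2.6,0,20],0.003,1],
  [[-2.6,0,38],0.003,1],
  [[-2.6,0,38],0.003,1],
])

```text
t: 25.38
position: [0.556, -0.1039, 0.0916]
eef_rot: [-180.0, -0.0, 92.8]
contact_force: [0.7, 0.0, -2.6]
finger_gap: 0.186
```

>>> drive_tool([
  [[0,0,5],0,1],
  [[0,0,10],0,1],
  [[0,0,15],0,1],
  [[0,0,19],0,1],
  [[0,0,19],0,1],
])

```text
t: 26.0
position: [0.556, -0.1041, 0.072]
eef_rot: [-180.0, -0.0, 92.8]
contact_force: [0.4, 0.1, -2.1]
finger_gap: 0.192
```

```bash
python3 - <<'E'
from go import *
go(*tgt("bar"),.069,90+np.degrees(CAR[2]))
E
```

```text
shift mm [ 0.4 -0.2  3. ] turn rad 0.0 | now [ 0.556  -0.1041  0.072 ] [-1.7997e+02 -2.0000e-02  9.2820e+01] F [ 0.4  0.1 -2.1] gap 0.192 t 26.0 q6 -25.0
```

>>> drive_tool([
  [[0,0,1.5],0,1],
  [[0,0,3],0,1],
  [[0,0,3],0,1],
  [[0,0,3],0,-0.5],
  [[0,0,3],0,-1],
])

```text
t: 26.62
position: [0.5563, -0.1042, 0.0696]
eef_rot: [180.0, 0.0, 92.8]
contact_force: [-0.7, 0.2, 0.1]
finger_gap: 0.605
```

>>> drive_tool([
  [[0,0,0],0,-1],
  [[0,0,-30],0,-1],
  [[0,0,-85],0,-1],
  [[0,0,-130],0,-1],
  [[60,-10,-130],0,-1],
])

```text
t: 27.25
position: [0.5449, -0.0467, 0.2027]
eef_rot: [179.6, 0.2, 92.6]
contact_force: [0.9, 1.4, -1.2]
finger_gap: 1.0
```

>>> drive_tool([
  [[60,-20,0],0,-1],
  [[120,-45,0],0,-1],
  [[180,-70,0],0,-1],
  [[240,-95,0],0,-1],
  [[240,-95,0],0,-1],
])

```text
t: 27.88
position: [0.4348, 0.1929, 0.1996]
eef_rot: [180.0, -0.0, 93.1]
contact_force: [0.1, -0.4, -0.0]
finger_gap: 1.002
```

```bash
python3 - <<'E'
from go import *
t=cap("top");s=cap("side"); np.save("top3.npy",t,allow_pickle=True); np.save("side3.npy",s,allow_pickle=True)
z=lambda i,x0,x1,y0,y1,f:cv2.resize(i[y0:y1,x0:x1],None,fx=f,fy=f,interpolation=cv2.INTER_CUBIC)
save(np.hstack([z(t["img"],300,395,125,225,4.2)[:420],z(s["img"],250,365,140,260,3.5)[:420]]),"all1")
E
```

```text
(no output)
```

View pics/all1.png

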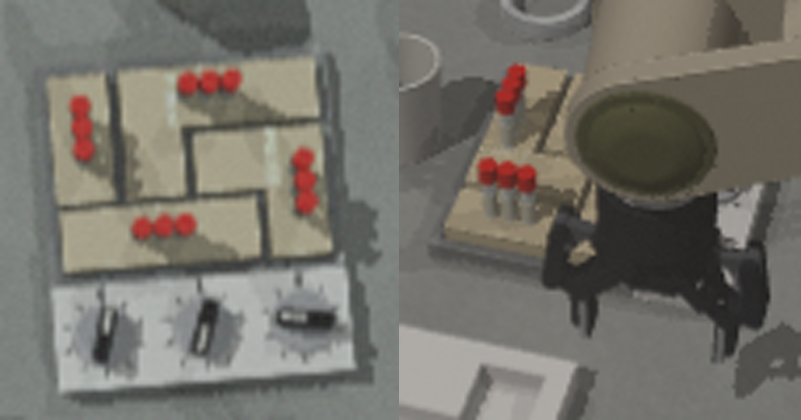

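The view shows all four blocks level in their own recesses. Next I'll measure the dial angles.

```bash
cat > dial.py <<'E'
from go import *
def patch(c,car,n,z=.064,h=32,ppm=8):
    N=int(2*h*ppm); i=np.arange(N); X,Y=np.meshgrid(h-i/ppm,h-i/ppm,indexing="ij") # rows: +x up, cols: +y left
    p=w2(car,(np.c_[X.ravel(),Y.ravel()]+TGT[n])/1000); uv=proj(c,np.c_[p,np.full(len(p),z)]).astype(np.float32).reshape(N,N,2)
    return cv2.remap(c["img"],uv[...,0],uv[...,1],cv2.INTER_CUBIC)
def dial(c,car,n,ppm=8,h=32):
    im=patch(c,car,n); hv=im.max(2); m=(hv<60).astype(np.uint8)
    m=cv2.morphologyEx(m,cv2.MORPH_CLOSE,np.ones((25,25),np.uint8)); k,l,st,ce=cv2.connectedComponentsWithStats(m); j=1+np.argmax(st[1:,4])
    (cx,cy),(w,hh),a=cv2.minAreaRect(np.argwhere(l==j)[:,::-1].astype(np.float32))
    b=np.radians(a if w>hh else a+90); d=np.array([np.cos(b),np.sin(b)])
    g=cv2.GaussianBlur(hv,(0,0),8)
    v=[g[int(cy+s*70*d[1]),int(cx+s*70*d[0])] for s in(1,-1)]
    if v[1]>v[0]: d=-d
    val=np.arctan2(d[0],-d[1])%(2*np.pi)  # clockwise from up
    cen=np.array([h-cy/ppm,h-cx/ppm])
    return im,val,cen,(max(w,hh)/ppm,min(w,hh)/ppm),v
if __name__=="__main__":
    c=np.load("top3.npy",allow_pickle=True).item(); P=[]
    for n in("dl","dm","dr"):
        im,val,cen,sz,v=dial(c,[.6122,-.1289,.049],n); print(n,"value",round(val,3),"mark",round(val/.628,2),"cen off",cen.round(1),"size",np.round(sz,1),v)
        d=np.array([np.sin(val),-np.cos(val)]); q=np.array([256-cen[1]*8,256-cen[0]*8]); im=im.copy(); cv2.arrowedLine(im,tuple(np.int32(q)),tuple(np.int32(q+d*150)),(255,0,0),2); P.append(cv2.resize(im,(266,266)))
    save(np.hstack(P),"dials1")
    go(*tgt("dl"),.09,0)
E
python3 dial.py
```

```text
dl value 0.309 mark 0.49 cen off [-10.8   1.5] size [23.5 10.5] [np.uint8(44), np.uint8(72)]
dm value 3.567 mark 5.68 cen off [ 7.7 -3.7] size [19.1 12.2] [np.uint8(91), np.uint8(54)]
dr value 4.824 mark 7.68 cen off [-3.8 -7.6] size [26.9 12. ] [np.uint8(41), np.uint8(104)]
shift mm [-248.1   26.3  109.6] turn rad 1.622 | now [0.4363 0.1908 0.1995] [1.7997e+02 1.0000e-02 9.2920e+01] F [ 0.   1.2 -0.1] gap 1.001 t 28.0 q6 7.0
```

View pics/dials1.png

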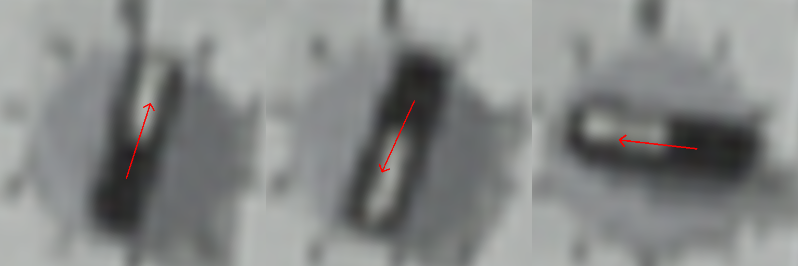

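The patches show white ends up (left, about 0.27 rad), down (middle, about 3.5) and left (right, about 4.84). Gripping a bar will align it, so the tool yaw then gives the exact value. Left dial first.

>>> drive_tool([
  [[-50,5,0],-0.17,0],
  [[-100,10,0],-0.34,0],
  [[-150,16,0],-0.51,0],
  [[-200,21,20],-0.68,0],
  [[-248,26,40],-0.85,0],
], force=40)

```text
t: 28.6
position: [0.4748, -0.0589, 0.1593]
eef_rot: [180.0, 0.1, 141.6]
contact_force: [0.5, -0.6, 0.2]
finger_gap: 0.497
```

```bash
python3 - <<'E'
from go import *
go(*tgt("dl"),.09,167.3)
E
```

```text
shift mm [ 1.9  2.9 69.3] turn rad -0.449 | now [ 0.4748 -0.0589  0.1593] [1.7999e+02 7.0000e-02 1.4159e+02] F [ 0.5 -0.6  0.2] gap 0.497 t 28.6 q6 -73.0
```

>>> drive_tool([
  [[2,3,0],-0.17,0],
  [[2,3,20],-0.34,0],
  [[2,3,50],-0.449,0],
  [[2,3,69],-0.449,0],
  [[2,3,69],-0.449,0],
])

```text
t: 29.22
position: [0.4743, -0.0531, 0.0896]
eef_rot: [180.0, -0.1, 167.0]
contact_force: [-0.0, -0.3, 0.2]
finger_gap: 0.501
```

```bash
python3 - <<'E'
from go import *
go(*tgt("dl"),.044,167.3)
E
```

```text
shift mm [-1.6 -2.2 45.6] turn rad -0.005 | now [ 0.4743 -0.0531  0.0896] [ 1.7999e+02 -1.5000e-01  1.6700e+02] F [-0.  -0.3  0.2] gap 0.501 t 29.2 q6 -97.0
```

>>> drive_tool([
  [[-1.6,-2.2,20],-0.005,0],
  [[-1.6,-2.2,40],-0.005,0],
  [[-1.6,-2.2,45],-0.005,0],
  [[-1.6,-2.2,45],-0.005,0],
  [[-1.6,-2.2,45],-0.005,1],
])

```text
t: 29.85
position: [0.4765, -0.0547, 0.0465]
eef_rot: [-180.0, 0.1, 167.4]
contact_force: [-1.4, 0.4, -0.1]
finger_gap: 0.3
```

>>> drive_tool([
  [[0,0,0],0,1],
  [[0,0,0],0,1],
  [[0,0,0],0,1],
])

```text
t: 30.22
position: [0.4762, -0.0557, 0.0466]
eef_rot: [-179.9, 0.1, 167.4]
contact_force: [-5.4, -8.5, 6.2]
finger_gap: 0.136
```

```bash
cat > dv.py <<'E'
import sys
from go import *
n=sys.argv[1]; tg=float(sys.argv[2]); base=float(sys.argv[3])
s=robot.read_state(); v=np.radians(np.degrees(CAR[2])-s["eef_rot"][2])
v=v+np.pi*np.round((base-v)/np.pi); print("dial value",round(v,3),"turn needed",round(tg-v,3),"moment",s["moment"].round(2)); go(*tgt(n),.044,s["eef_rot"][2])
E
python3 dv.py dl 1.885 .27
```

```text
dial value 0.268 turn needed 1.617 moment [-1.24  0.79  0.12]
shift mm [ 0.9 -0.1  2.6] turn rad -0.0 | now [ 0.4762 -0.0557  0.0466] [-1.7987e+02  7.0000e-02  1.6745e+02] F [-5.4 -8.5  6.2] gap 0.136 t 30.2 q6 -98.0
```

>>> drive_tool([
  [[0,-1,0],0.16,1],
  [[0,-1,0],0.34,1],
  [[0,-1,0],0.52,1],
  [[0,-1,0],0.7,1],
  [[0,-1,0],0.88,1],
])

```text
t: 30.85
position: [0.4755, -0.0567, 0.0466]
eef_rot: [-179.9, 0.1, 116.7]
contact_force: [-8.8, -10.1, 8.5]
finger_gap: 0.146
```

>>> drive_tool([
  [[0,0,0],0.18,1],
  [[0,0,0],0.36,1],
  [[0,0,0],0.54,1],
  [[0,0,0],0.7,1],
  [[0,0,0],0.735,1],
])

```text
t: 31.48
position: [0.4746, -0.0569, 0.0466]
eef_rot: [-179.9, 0.2, 74.8]
contact_force: [-14.4, -11.7, 12.1]
finger_gap: 0.14
```

>>> drive_tool([
  [[0,0,0],0,1],
  [[0,0,0],0,1],
])

```text
t: 31.72
position: [0.4745, -0.0569, 0.0466]
eef_rot: [-179.9, 0.2, 74.9]
contact_force: [-13.7, -11.2, 13.2]
finger_gap: 0.136
```

```bash
python3 dv.py dl 1.885 1.885
```

```text
dial value 1.883 turn needed 0.002 moment [-2.04  2.22 -0.02]
shift mm [1.5 0.3 2.5] turn rad -0.0 | now [ 0.4745 -0.0569  0.0466] [-179.88    0.2    74.94] F [-13.7 -11.2  13.2] gap 0.136 t 31.7 q6 -6.0
```

>>> drive_tool([
  [[0,0,0],0,0],
  [[0,0,0],0,0],
  [[0,0,0],0,0],
  [[0,0,-25],0,0],
  [[0,0,-55],0,0],
])

```text
t: 32.35
position: [0.4755, -0.0551, 0.1009]
eef_rot: [-179.9, -0.0, 74.9]
contact_force: [0.6, -0.0, -0.5]
finger_gap: 0.499
```

```bash
python3 - <<'E'
from go import *
x,y=tgt("dm"); go(x-.001,y-.001,.10,161.1)
E
```

```text
shift mm [-77.8  23.8   0.9] turn rad -1.505 | now [ 0.4755 -0.0551  0.1009] [-1.7993e+02 -1.0000e-02  7.4880e+01] F [ 0.6 -0.  -0.5] gap 0.499 t 32.4 q6 -6.0
```

>>> drive_tool([
  [[-40,12,0],-0.18,0],
  [[-78,24,0],-0.36,0],
  [[-78,24,0],-0.54,0],
  [[-78,24,0],-0.72,0],
  [[-78,24,0],-0.9,0],
])

```text
t: 32.98
position: [0.4786, -0.1369, 0.1005]
eef_rot: [180.0, -0.0, 126.8]
contact_force: [0.6, 0.0, -0.6]
finger_gap: 0.5
```

>>> drive_tool([
  [[0,0,0],-0.18,0],
  [[0,0,0],-0.36,0],
  [[0,0,0],-0.54,0],
  [[0,0,0],-0.605,0],
  [[0,0,0],-0.605,0],
])

```text
t: 33.6
position: [0.4786, -0.1368, 0.1006]
eef_rot: [180.0, -0.0, 161.1]
contact_force: [-0.6, 0.0, -1.0]
finger_gap: 0.501
```

```bash
python3 - <<'E'
from go import *
x,y=tgt("dm"); go(x-.001,y-.001,.046,161.1)
E
```

```text
shift mm [ 0.5  0.2 54.6] turn rad -0.0 | now [ 0.4786 -0.1368  0.1006] [180.    -0.   161.07] F [-0.6  0.  -1. ] gap 0.501 t 33.6 q6 -101.0
```

>>> drive_tool([
  [[0,0,25],0,0],
  [[0,0,50],0,0],
  [[0,0,54],0,0],
  [[0,0,54],0,0],
  [[0,0,54],0,1],
])

```text
t: 34.22
position: [0.4791, -0.1372, 0.0475]
eef_rot: [-180.0, 0.1, 161.1]
contact_force: [-0.3, -0.7, -0.6]
finger_gap: 0.3
```

>>> drive_tool([
  [[0,0,0],0,1],
  [[0,0,0],0,1],
  [[0,0,0],0,1],
])

```text
t: 34.6
position: [0.4795, -0.1362, 0.0477]
eef_rot: [179.9, 0.1, 161.1]
contact_force: [3.8, 7.7, 4.9]
finger_gap: 0.14
```

```bash
python3 dv.py dm 4.398 3.52
```

```text
dial value 3.521 turn needed 0.877 moment [ 1.12 -0.51 -0.09]
shift mm [0.6 0.5 3.7] turn rad -0.0 | now [ 0.4795 -0.1362  0.0477] [1.7992e+02 1.4000e-01 1.6108e+02] F [3.8 7.7 4.9] gap 0.14 t 34.6 q6 -101.0
```

>>> drive_tool([
  [[0,0.8,0],0.17,1],
  [[0,0.8,0],0.34,1],
  [[0,0.8,0],0.51,1],
  [[0,0.8,0],0.68,1],
  [[0,0.8,0],0.85,1],
])

```text
t: 35.22
position: [0.4789, -0.1367, 0.0477]
eef_rot: [-180.0, 0.1, 112.1]
contact_force: [-3.3, -2.1, 6.7]
finger_gap: 0.14
```

>>> drive_tool([
  [[0,0,0],0.027,1],
  [[0,0,0],0.027,1],
  [[0,0,0],0.027,1],
])

```text
t: 35.6
position: [0.4789, -0.1367, 0.0477]
eef_rot: [-180.0, 0.1, 110.9]
contact_force: [-3.8, -1.6, 7.0]
finger_gap: 0.137
```

```bash
python3 dv.py dm 4.398 4.4
```

```text
dial value 4.397 turn needed 0.001 moment [-0.35  0.81 -0.01]
shift mm [1.1 0.7 3.7] turn rad -0.0 | now [ 0.4789 -0.1367  0.0477] [-1.8000e+02  8.0000e-02  1.1086e+02] F [-3.8 -1.6  7. ] gap 0.137 t 35.6 q6 -50.0
```

>>> drive_tool([
  [[0,0,0],0,0],
  [[0,0,0],0,0],
  [[0,0,0],0,0],
  [[0,0,-25],0,0],
  [[0,0,-55],0,0],
])

```text
t: 36.22
position: [0.4785, -0.136, 0.1019]
eef_rot: [-180.0, -0.1, 110.9]
contact_force: [0.0, 0.1, 0.1]
finger_gap: 0.496
```

```bash
python3 - <<'E'
from go import *
x,y=tgt("dr"); go(x-.0005,y-.0005,.10,85.5)
E
```

```text
shift mm [-76.1 -24.7   1.8] turn rad 0.442 | now [ 0.4785 -0.136   0.1019] [-1.7995e+02 -6.0000e-02  1.1085e+02] F [0.  0.1 0.1] gap 0.496 t 36.2 q6 -50.0
```

>>> drive_tool([
  [[-40,-12,0],0.17,0],
  [[-76,-25,0],0.34,0],
  [[-76,-25,0],0.442,0],
  [[-76,-25,0],0.442,0],
])

```text
t: 36.72
position: [0.4824, -0.2162, 0.1014]
eef_rot: [-180.0, -0.0, 85.6]
contact_force: [-0.1, -0.3, 0.4]
finger_gap: 0.507
```

>>> drive_tool([
  [[0,0,25],0,0],
  [[0,0,50],0,0],
  [[0,0,55],0,0],
  [[0,0,55],0,0],
  [[0,0,55],0,1],
])

```text
t: 37.35
position: [0.483, -0.2163, 0.0476]
eef_rot: [179.9, 0.1, 85.6]
contact_force: [0.4, 0.5, 0.4]
finger_gap: 0.299
```

>>> drive_tool([
  [[0,0,0],0,1],
  [[0,0,0],0,1],
  [[0,0,0],0,1],
])

```text
t: 37.72
position: [0.4825, -0.2163, 0.0476]
eef_rot: [180.0, 0.0, 85.5]
contact_force: [-3.3, -0.1, 5.1]
finger_gap: 0.142
```

```bash
python3 dv.py dr 3.142 4.84
```

```text
dial value 4.839 turn needed -1.697 moment [ 0.02  0.49 -0.02]
shift mm [1.  0.5 3.5] turn rad -0.0 | now [ 0.4825 -0.2163  0.0476] [1.7998e+02 4.0000e-02 8.5550e+01] F [-3.3 -0.1  5.1] gap 0.142 t 37.7 q6 -32.0
```

>>> drive_tool([
  [[0,-0.4,0],-0.17,1],
  [[0,-0.4,0],-0.34,1],
  [[0,-0.4,0],-0.51,1],
  [[0,-0.4,0],-0.68,1],
  [[0,-0.4,0],-0.85,1],
])

```text
t: 38.35
position: [0.4831, -0.2161, 0.0476]
eef_rot: [179.9, 0.1, 134.5]
contact_force: [3.5, 2.3, 2.0]
finger_gap: 0.142
```

>>> drive_tool([
  [[0,0,0],-0.17,1],
  [[0,0,0],-0.34,1],
  [[0,0,0],-0.51,1],
  [[0,0,0],-0.68,1],
  [[0,0,0],-0.847,1],
])

```text
t: 38.98
position: [0.4832, -0.2155, 0.0476]
eef_rot: [180.0, 0.2, -176.9]
contact_force: [4.4, 6.6, 2.6]
finger_gap: 0.141
```

>>> drive_tool([
  [[0,0,0],0,1],
  [[0,0,0],0,1],
  [[0,0,0],0,1],
])

```text
t: 39.35
position: [0.4833, -0.2155, 0.0476]
eef_rot: [180.0, 0.2, -177.2]
contact_force: [4.8, 5.2, 4.1]
finger_gap: 0.14
```

```bash
python3 dv.py dr 3.142 3.14
```

```text
dial value 3.142 turn needed -0.0 moment [ 1.08 -0.78  0.05]
shift mm [0.2 0.1 3.6] turn rad -0.0 | now [ 0.4833 -0.2155  0.0476] [ 1.7999e+02  1.7000e-01 -1.7724e+02] F [4.8 5.2 4.1] gap 0.14 t 39.4 q6 -130.0
```

>>> drive_tool([
  [[0,0,0],0,0],
  [[0,0,0],0,0],
  [[0,0,0],0,0],
  [[0,0,-30],0,0],
  [[0,0,-70],0,0],
])

```text
t: 39.98
position: [0.4816, -0.2159, 0.1168]
eef_rot: [179.9, -0.1, -177.2]
contact_force: [0.8, 0.0, 0.3]
finger_gap: 0.5
```

>>> drive_tool([
  [[10,30,-60],0,0],
  [[30,85,-80],0,0],
  [[60,140,-80],0,0],
  [[90,195,-80],0,0],
  [[110,250,-80],0,0],
])

```text
t: 40.6
position: [0.3588, 0.0296, 0.1967]
eef_rot: [-180.0, 0.0, -177.3]
contact_force: [0.7, -0.5, -1.1]
finger_gap: 0.5
```

>>> drive_tool([
  [[0,60,0],0,0],
  [[0,120,0],0,0],
  [[0,180,0],0,0],
  [[0,180,0],0,0],
])

```text
t: 41.1
position: [0.3505, 0.2111, 0.1965]
eef_rot: [180.0, -0.0, -176.9]
contact_force: [0.3, -0.2, 0.3]
finger_gap: 0.499
```

```bash
python3 - <<'E'
from dial import *
t=cap("top");s=cap("side"); P=[]
z=lambda i,x0,x1,y0,y1,f:cv2.resize(i[y0:y1,x0:x1],None,fx=f,fy=f,interpolation=cv2.INTER_CUBIC)
for n in("dl","dm","dr"): P.append(cv2.resize(patch(t,[.6122,-.1289,.049],n),(266,266)))
a=np.hstack([z(t["img"],300,395,125,200,4.2)[:310],z(s["img"],250,365,140,230,3.5)[:310]]); b=np.hstack(P)
w=min(a.shape[1],b.shape[1]); save(np.vstack([a[:,:w],b[:,:w]]),"fin")
for n in("bar","elbow","ell","short"):
    for c in(t,s):
        p,e=fit([c],n,[*tgt(n),.05],.018,.034); print(n,w2([0,0,-CAR[2]],p[:2]-tgt(n)).round(4)*1000,"yaw",round(p[2]-CAR[2],3),round(e,3))
print(robot.read_state()["t"],robot.read_state()["position"])
E
```

```text
bar [[-1.5 -0.6]] yaw -0.004 0.314
bar [[-3.9  2.3]] yaw -0.046 0.289
elbow [[-3.4 -0.6]] yaw -0.041 0.373
elbow [[-2.  -2.4]] yaw 0.03 0.315
ell [[-3.2 21. ]] yaw 0.004 0.344
ell [[ -0.2 -24.6]] yaw 0.262 0.314
short [[-3.6 -2.5]] yaw -0.013 0.361
short [[-1.7  1.6]] yaw 0.002 0.285
41.2 [0.35132598 0.20813134 0.19647142]
```

View pics/fin.png

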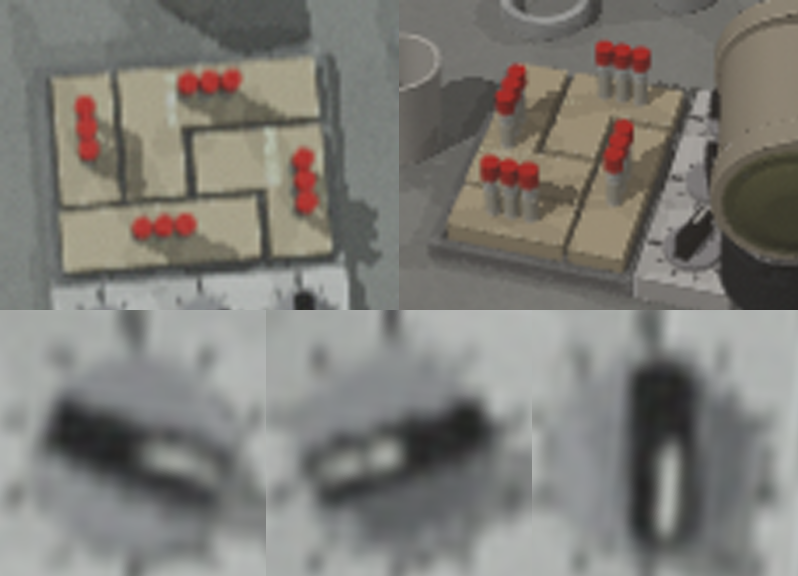

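```bash
python3 - <<'E'
from go import *
from scipy.optimize import least_squares
def caps(c):
    h=cv2.cvtColor(cv2.resize(c["img"],None,fx=4,fy=4,interpolation=cv2.INTER_CUBIC),cv2.COLOR_RGB2HSV); return (((h[...,0]<7)|(h[...,0]>172))&(h[...,1]>120)).astype(np.uint8)
def cen(m,c,n):
    q=proj(c,[[*tgt(n),.086]])[0]; q=(q+.5)*4-.5; x,y=q.astype(int); r=52
    sub=m[y-r:y+r,x-r:x+r]; a=np.argwhere(sub)
    return ((a.mean(0)[::-1]+[x-r,y-r])+.5)/4-.5,len(a)
T=[np.load("top3.npy",allow_pickle=True).item(),cap("top")];Sd=[np.load("side3.npy",allow_pickle=True).item(),cap("side")]
for n in("bar","short","ell","elbow"):
    for i in(0,1):
        a,na=cen(caps(T[i]),T[i],n); b,nb=cen(caps(Sd[i]),Sd[i],n)
        X=least_squares(lambda X:np.r_[proj(T[i],X)[0]-a,proj(Sd[i],X)[0]-b],[*tgt(n),.08]); 
        print(n,i,a.round(2),b.round(2),na,nb,"d",(w2([0,0,-CAR[2]],X.x[:2]-tgt(n))[0]*1000).round(1),"z",round(X.x[2],4),"res",np.abs(X.fun).max().round(2))
E
```

```text
<stdin>:8: RuntimeWarning: Mean of empty slice.
  ret = um.true_divide(
Traceback (most recent call last):
ValueError: Residuals are not finite in the initial point.
```

```bash
python3 - <<'E' 2>/dev/null
from go import *
from scipy.optimize import least_squares
def caps(c):
    h=cv2.cvtColor(cv2.resize(c["img"],None,fx=4,fy=4,interpolation=cv2.INTER_CUBIC),cv2.COLOR_RGB2HSV); return (((h[...,0]<7)|(h[...,0]>172))&(h[...,1]>120)).astype(np.uint8)
def cen(m,c,n):
    q=proj(c,[[*tgt(n),.086]])[0]; q=(q+.5)*4-.5; x,y=q.astype(int); r=52
    a=np.argwhere(m[y-r:y+r,x-r:x+r]); return ((a.mean(0)[::-1]+[x-r,y-r])+.5)/4-.5,len(a)
T=[np.load("top3.npy",allow_pickle=True).item(),cap("top")];Sd=[np.load("side3.npy",allow_pickle=True).item(),cap("side")]
for n in("short","ell","bar","elbow"):
    for i in(0,1):
      try:
        a,na=cen(caps(T[i]),T[i],n); b,nb=cen(caps(Sd[i]),Sd[i],n)
        X=least_squares(lambda X:np.r_[proj(T[i],X)[0]-a,proj(Sd[i],X)[0]-b],[*tgt(n),.08])
        print(n,i,a.round(2),b.round(2),na,nb,"d",(w2([0,0,-CAR[2]],X.x[:2]-tgt(n))[0]*1000).round(1),"z",round(X.x[2],4),"res",np.abs(X.fun).max().round(2))
      except Exception as e: print(n,i,"fail")
E
```

```text
short 0 [319.08 155.13] [280.46 189.48] 1009 1807 d [-2.4  1. ] z 0.0859 res 0.36
short 1 [320.21 155.13] [281.13 188.63] 989 1781 d [-3.  -2.7] z 0.086 res 0.26
ell 0 [349.39 144.05] [281.47 165.12] 1001 1283 d [-1.2 -0.5] z 0.0855 res 0.37
ell 1 [349.34 144.07] [281.46 165.1 ] 1005 1277 d [-1.3 -0.3] z 0.0857 res 0.38
bar 0 fail
bar 1 [338.64 178.38] [312.16 181.16] 970 1370 d [ 0.2 -0.7] z 0.0861 res 0.46
elbow 0 fail
elbow 1 [372.14 167.68] [313.39 155.54] 1036 1537 d [-1.4 -1.3] z 0.0863 res 0.39
```

```bash
python3 -c "
from rig import robot
print(robot.sign_off())"
```

```text
the job is handed in; nothing more can be done
None
```

All four tube blocks are in their own recesses, the dials are set to 3, 7 and 5, and the job is handed in. The run took about 41 s of the 210 s allowed. No verdict was reported.

**Blocks:** The last pictures show all four level. Triangulated cap heights are 85.7–86.3 mm for all of them, so they sit at the same height. The last touch readings put them on the tray floor. The ell, bar and elbow caps are within about 2 mm of their places.

**Dials:** The tool yaw at the grip gave 1.883, 4.397 and 3.142 rad, against targets of 1.885, 4.398 and 3.142. The final picture shows the pointers at those marks.

**Checks that disagreed:**
- The two cameras and the arm differ by about 2 mm in x.
- With the recesses full, the outline fits were unreliable: neighbouring blocks confuse them, and the ell fit was more than 20 mm out. I went by the cap positions instead.
- The short block slid about 3–4 mm to the right, within its recess play, while I was turning the dials. Its caps now read (−3.0, −2.7) mm from its place, about 4 mm in all, and part of that is the camera offset. It is still level and at the same height as the others.

I steered clear of the bystanders, and no unexpected contact force showed. I did not measure their positions again at the end.

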